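Close up the spice tray

TASK

Put the spice jar that stands outside back into the spice tray, upright between the two jars there and the sliding follower. Then pinch the follower's release lever against its grip and, holding it, slide the follower up until the whole row is pressed against the end stop and the follower's sprung plate is pushed about three quarters in, but gently and never bottomed out, for the jars are glass; let go so that it locks in a notch with the plate still pressing on the row. Leave the grinder and the timer where they are.

Things in the scene. Friction and masses are not known exactly. Their poses are not given: they have to be found in the camera images.
- tray: Light wooden spice tray fixed to the worktop: open trough, outside 364 mm long (its x), 70 wide (y), 36 high, walls 9 thick; inside 52 wide, floor 8 mm up. A steel notch rack on the -y wall reaches 41 mm height. Origin: middle of the underside. Follower at the -x end, end stop (counted as part of the tray) near the +x end.
- stop_mark (a point): Where the end stop stands at the earliest: point on the tray's middle line, on its floor, x axis as the tray's. The stop is an upright steel angle across the trough, 105 mm high, screwed down by hand with its face 0 to 44 mm beyond (+x of) this point. Its true place is not measured, so the end of the row must be felt.
- follower: Steel frame, 80 mm wide, straddling the tray; slides along its x up to 140 mm towards the jars (1 to 2 N friction), locked both ways every 6 mm by a pawl unless the lever is squeezed. Origin: under its grip at worktop level, axes as the tray's. On letting go, the frame slips back to the next notch behind, up to 8 mm, and the plate loses up to 6 N: so press to 12.5 to 15 N first.
- follower_grip (a point): Middle of the follower's fixed grip, 152 mm above the worktop, axes as the tray's: an upright black tab 8 mm thick (x), 34 wide (y), from 124 to 176 mm height, above the jars (tops at 114 mm).
- lever_grip (a point): Middle of the release lever's black pad (8 mm thick, 34 wide, 52 long) in front (+x) of the fixed grip. Released it leans forward, 28 mm ahead of the grip's middle (36 mm over both); squeezed it stands upright 12 mm ahead (20 mm over both). Pinch the two from above along the tray's x. Takes 3 N to start, 8 N to hold, firm stop; 20 to 30 N of grip do no harm.
- lever (a joint): Release lever, rad: 0 released with the pawl down in a notch, 0.155 fully squeezed; the pawl is clear of the notches above 0.13. A let-go lever that stays above 0.03 means the pawl stands on a tooth: nudge the follower.
- plate_free (a point): Where the middle of the sprung plate's rubber face is when free: on the follower, 45 mm ahead (+x) of the grip, 63 mm up. The upright plate (46 mm wide, 16 to 110 mm height) starts to give at 4 N, 0.8 N more per mm, and bottoms out after 14 mm (15 N). Its push-in is not measured. Pushing loose jars along takes 1 to 5 N.
- jar_loose_centre (a point): Centre (half-way up) of the spice jar that stands outside the tray: round glass jar with a green lid, 45 mm in diameter, 106 high, 90 to 140 g.
- jar_loose: The same loose jar; origin at the middle of its foot, z up.
- jar_mid_centre (a point): Centre (half-way up) of the jar in the tray nearest the follower; same size as the loose one, z up.
- jar_far_centre (a point): Centre (half-way up) of the jar in the tray nearest the end stop; same size, z up. Between the jars and up to the stop there are gaps that close when the row is pushed up.
- grinder: Bystander to leave alone: pepper grinder with a steel head, 54 mm in diameter, 136 high, left of and behind the tray; origin at the middle of its foot.
- timer: Bystander to leave alone: white wind-up kitchen timer, 66 mm in diameter, 60 high, behind the right end of the tray; origin at the middle of its foot.
- jar_far: The same far jar; origin at the middle of its foot, z up.
There are look-alikes about, which are no part of the job. What is shaped like the jar_loose but pink or yellow is not meant.

How it is judged (in metres and radians):
On the way, in this order (a step that is already met when the one before it is completed fails the run):
1. the loose jar stands upright on the tray's floor between the row and the follower (z of jar_loose in the frame of tray below 0.0115 m and y of jar_loose in the frame of tray between -0.008 and 0.008 m and x of jar_loose in the frame of follower above 0.045 m and horizontal distance between jar_loose and jar_mid_centre below 0.1 m and angle between jar_loose's own z axis and vertical below 0.1 rad), for 0.2 s.
2. with the lever held squeezed, the follower presses on the row (value of joint lever above 0.12 rad and contact force between follower and jar_loose above 4 N and contact force between the fingers and follower above 2 N), for 0.1 s.
At the end, for the whole second after the job is handed in: Three jars upright (4.5 deg) on the tray's floor, touching (centres under 48 mm apart), the far one borne by the end stop (over 3.5 N from the tray); follower at rest, lever sprung back (under 0.03 rad, pawl in a notch), its plate still pressing on the row with 4.6 to 15.5 N, not bottomed out (value of joint lever below 0.03 rad and contact force between follower and jar_loose between 4.6 and 15.5 N and contact force between tray and jar_far above 3.5 N and horizontal distance between jar_loose and jar_mid_centre below 0.048 m and horizontal distance between jar_mid_centre and jar_far_centre below 0.048 m and angle between each of jar_loose, jar_mid_centre, jar_far_centre's own z axis and vertical below 0.08 rad and z of jar_loose in the frame of tray below 0.012 m and linear speed of follower below 0.02 m/s and linear speed of jar_loose below 0.06 m/s).
It fails at once if the follower pressed on the glass jar with more than 20 N (plate bottomed out) (contact force between follower and jar_loose above 20 N).
It fails at once if a jar in the tray or the loose jar was tipped over (angle between any of jar_loose, jar_mid_centre, jar_far_centre's own z axis and vertical above 0.6 rad).
It fails at once if the grinder or the timer was moved (distance of any of grinder, timer from where it was at the start of the episode above 0.03 m).
It also fails if it takes over 62 s, if anything falls off the work surface, if the arm or the gripper's body presses on something with over 40 N, if the wrist force passes 120 N, or if a joint passes its speed limit or range.

ROBOT

A 6-joint arm with a two-finger parallel gripper is mounted at the origin on a cart in front of the work surface, level with it; the furniture and walls round the work are solid. World frame = base frame: x ahead of the robot, y to its left, z up, the work surface at z = 0. Lengths are in m, angles in degrees, forces in N, time in s.
With the tool pointing down it reaches from about 0.325 to 0.775 m from the base axis. Payload 9.3 kg.
Tool frame: the origin (TCP) lies midway between the tips of the shut fingers; the grasp point (between the pads) lies env.tcp_to_grasp behind it (env.tcp_to_grasp is the distance from the TCP to the grasp point, in m); z points along the fingers, y is the direction in which the jaws open and shut (so a half turn about z gives the same grasp; the last joint's range is limited). The gripper opens to 85 mm and grips with 20 to 120 N. Pads are 22 mm wide; open, the fingers measure 114 mm over their backs; the gripper's body (76 mm by 85 mm) begins 54 mm behind the grasp point. The pads swing forward as they close: fully open they stand 13 mm farther back than shut.
Start: joints at [-78.701, 14.817, 1.232, 76.415, 0, 81.257], TCP at [0.188, -0.517, 0.231] pointing down, gripper open.
Joint ranges: [-174.27, 174.27], [-52.1, 104.24], [-59.71, 78.15], [-110.17, 111.67], [-87.03, 83.33], [-180, 180]. Speed limits (degrees/s): [127.2, 127.2, 159.86, 180, 180, 180].

INTERFACE

Orientations are given as [roll, pitch, yaw] about the fixed x, y, z axes, in that order (R = Rz(yaw) Ry(pitch) Rx(roll)).
In Python, from workcell import env gives the robot as it stands.
- The arm moves only by the tool jog_arm, never from a script. Its argument "deltas" is a list that holds one entry, the list of rows, each a list of 4 numbers: the shift along the tool's x, y, z in m, then the turn about the tool's z in rad. A call has 1 to 20 rows; each row shifts and turns the commanded pose from where the row before left it, along the tool's axes as they then stand; what a row does not reach is not made up. A row lasts 1/12 s, in which the tool goes at most 41.7 mm and 7.16 degrees, less where a joint would pass 70% of its speed; a pose out of reach is approached as far as the arm can. A call is refused whole if a number of a shift passes 0.0417 or a number of a turn 0.125, either way. A call with a gripper value outside its range is refused whole. "jaw" is the closure, from 0 (fully open) to 1 (shut), set as the call begins (left out, the last holds). The fingers move at their own pace and stop on an object; "grip_force" is the grip in N (left out, the last holds). Time passes only in rows, so rows that do not move let the fingers close. It gives the time, the measured TCP pose, the force and the opening at its end, in the units of the state.
- env.sense(): the state, without advancing time (a new reading comes with each control period).
- env.camera(name): name is "scene" or "side" or "wrist"; returns the picture (384x512x3 uint8, red, green, blue); there is no depth.
- env.get_calibration(name): a dict with "intrinsics" (3x3 intrinsics, pixels), "k1" (the pictures are not rectified: a ray, as slopes to the right and down, at radius r is drawn at 1 + k1 r^2 times it, then the intrinsics apply), "rvec" (rotation vector, rad) and "tvec" (3), from world to camera coordinates, as OpenCV has them; the wrist camera has in their place "mount" (4x4, takes a point from camera to tool coordinates, whose origin is the TCP and whose axes are the flange's). Camera axes: x right, y down, z forward; pixel columns grow to the right and rows downward; lengths in m; the calibration is good to about 2 mm. A picture is of the moment at which its call begins: read the wrist's pose just before it. get_calibration takes no time and is no camera call.
- env.finish_job(): hands the job in, once; it reports no verdict.
Trained networks look in the newest picture that a camera, given by its name, has taken for a name from the list of things; names that differ only in an ending like _2 or _b are one class to them, and where a whole thing is asked for, a point or a joint stands for the part that bears it (a point fixed in the world has none). Each returns a list of dicts, best first, with "confidence" (0 to 1); they miss things now and then, are a little off and sometimes report something else, mostly with a low value. They report only what shows in the picture. A call takes as long as a camera call. They do not tell look-alikes from the thing itself.
- env.outline_of(camera, label): "region" (384x512 bool, what is visible of it) and "bbox" ([centre column, centre row, width, height] in pixels, round what is visible of it).
The state is a dict: "time_s": time; "joint_pos": joint angles; "dq": joint speeds; "joint_efforts": joint torques, N m; "tool_pos": TCP position; "tool_rot": TCP orientation; "contact_force": force on the tool from outside, world axes, zero at the start; "ft_torque": the same for the moment, N m; "gripper_width": finger opening in m.
Only numpy, scipy, OpenCV 4.12 (cv2) and the standard library are available. Lean on these libraries where they do the work, as an engineer would, in place of code of your own. Each camera call takes 0.05 s, during which the arm holds its last target.

## Working session

There is one attempt and no reset: what is moved stays moved. The work goes in short steps, Python scripts to look and compute and a tool call to move; the robot and the scene stay as the last step left them, time stands still between calls to the robot, and variables do not carry over. Pictures are saved under pics/ and viewed, and the job is handed in when it is done.

Besides the shell and the picture viewer there is one more tool, called after ">>>" as name([rows], argument=value, ...), one row to a line, values as JSON. jog_arm: Moves the arm, as the interface text tells. Its arguments: {"type":"object","properties":{"deltas":{"type":"array","items":{"type":"array","items":{"type":"array","items":{"type":"number"}}}},"jaw":{"type":"number"},"grip_force":{"type":"number"}},"required":["deltas"]}

```bash
ls; mkdir -p pics; cat > h.py <<'E'
import numpy as np, cv2
from workcell import env
def cal(n):
    c=env.get_calibration(n); return c
E
python3 - <<'E'
from h import *
s=env.sense(); print({k:np.round(v,3) for k,v in s.items()}, env.tcp_to_grasp)
for n in ["scene","side","wrist"]:
    c=env.get_calibration(n); print(n,{k:np.round(v,4).tolist() for k,v in c.items()})
    im=env.camera(n); cv2.imwrite(f"pics/{n}0.png",im[:,:,::-1]); np.save(f"{n}0.npy",im)
E
```

```text
pics
{'time_s': np.float64(0.0), 'joint_pos': array([-78.701,  14.851,   1.188,  76.415,   0.   ,  81.257]), 'dq': array([ 0.054, -0.065, -0.016,  0.13 ,  0.041, -0.129]), 'joint_efforts': array([-2.0000e-03, -5.5564e+01,  3.4453e+01,  1.4000e-02, -0.0000e+00,
        0.0000e+00]), 'tool_pos': array([ 0.188, -0.516,  0.231]), 'tool_rot': array([-1.79923e+02, -1.20000e-02,  2.00430e+01]), 'contact_force': array([ 0.305, -0.573, -0.263]), 'ft_torque': array([-0.003,  0.045,  0.035]), 'gripper_width': np.float64(0.085)} 0.0187
scene {'intrinsics': [[420.9261, 0.0, 249.0071], [0.0, 420.9261, 192.2181], [0.0, 0.0, 1.0]], 'k1': 0.0487, 'rvec': [1.2458, -2.3109, 0.93], 'tvec': [0.1942, 0.4314, 0.7823]}
side {'intrinsics': [[434.0537, 0.0, 251.6577], [0.0, 434.0537, 196.5007], [0.0, 0.0, 1.0]], 'k1': 0.0466, 'rvec': [0.5464, -2.3613, 1.5522], 'tvec': [0.4261, 0.2477, 0.7358]}
wrist {'intrinsics': [[341.2257, 0.0, 255.8261], [0.0, 341.2257, 200.0643], [0.0, 0.0, 1.0]], 'k1': -0.0411, 'mount': [[0.0012, -0.9496, -0.3136, 0.0802], [1.0, 0.001, 0.0009, 0.0003], [-0.0006, -0.3136, 0.9496, -0.1424], [0.0, 0.0, 0.0, 1.0]]}
```

View pics/scene0.png

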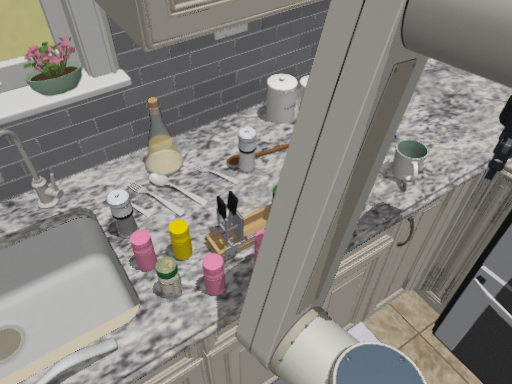

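View pics/side0.png

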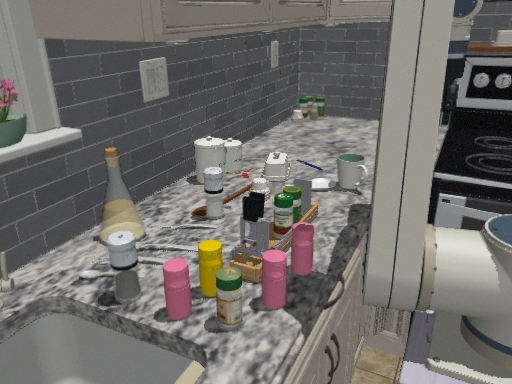

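View pics/wrist0.png

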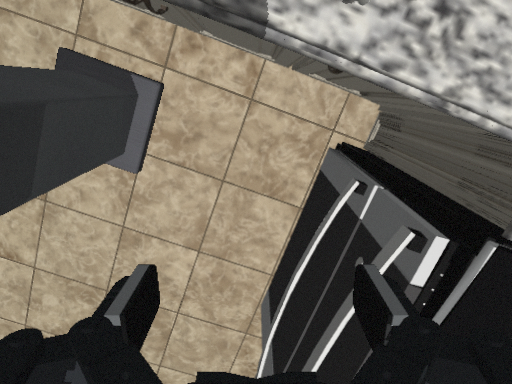

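The scene picture shows green-lidded jar at (168,277), pink jars at (143,250), (213,274) and about (263,245), and a yellow one at (180,240). In the side picture the same jar is at (230,295), the follower at about (255,220), and the two tray jars at (284,213) and (292,203). The arm hides part of the tray in the scene view.

```bash
cat > h.py <<'E'
import numpy as np, cv2
from scipy.spatial.transform import Rotation as R
from workcell import env
def ext(n,s=None):
    c=env.get_calibration(n)
    if n=='wrist':
        s=s or env.sense()
        T=np.eye(4); T[:3,:3]=R.from_euler('xyz',s['tool_rot'],degrees=True).as_matrix(); T[:3,3]=s['tool_pos']
        E=np.linalg.inv(T@np.array(c['mount']))
    else:
        E=np.eye(4);E[:3,:3]=cv2.Rodrigues(np.array(c['rvec'],float))[0];E[:3,3]=np.ravel(c['tvec'])
    return E,np.array(c['intrinsics']),c['k1']
def proj(P,n,E=None):
    E0,K,k=ext(n) if E is None else (E,*ext(n,)[1:])
    p=np.atleast_2d(P)@E0[:3,:3].T+E0[:3,3]
    q=p[:,:2]/p[:,2:]; q=q*(1+k*(q**2).sum(1,keepdims=True))
    return q@K[:2,:2].T+K[:2,2]
def ray(uv,n,E=None):
    E0,K,k=ext(n) if E is None else (E,*ext(n)[1:])
    uv=np.atleast_2d(np.asarray(uv,float))
    q=cv2.undistortPoints(uv[:,None],K,np.array([k,0,0,0,0.]))[:,0]
    # note: model 1+k r^2 on undistorted
    d=np.c_[q,np.ones(len(q))]@E0[:3,:3]; d/=np.linalg.norm(d,axis=1,keepdims=True)
    return -E0[:3,:3].T@E0[:3,3],d
def onplane(uv,n,z,E=None):
    o,d=ray(uv,n,E); return o+d*((z-o[2])/d[:,2:])
E
python3 - <<'E'
from h import *
for n in ["scene","side"]:
    print(n,'cam',np.round(ray([[256,192]],n)[0],3))
    for l in ["tray","follower","follower_grip","lever_grip","jar_loose","jar_mid_centre","jar_far_centre","grinder","timer"]:
        for o in env.outline_of(n,l)[:4]:
            b=np.round(o['bbox'],1); print(n,l,round(o['confidence'],2),b, np.round(onplane([[b[0],b[1]+b[3]/2-3]],n,0)[0],3))
E
```

```text
scene cam [-0.086  0.289  0.863]
scene tray 0.91 [236.1 224.7  66.9  67.2] [ 0.443 -0.02   0.   ]
scene follower 0.83 [227.9 225.4  36.1  66.5] [ 0.453 -0.003  0.   ]
scene follower_grip 0.85 [227.3 223.4  38.   67.5] [ 0.458 -0.004 -0.   ]
scene lever_grip 0.69 [231.3 218.1  11.6  48.9] [ 0.491 -0.036  0.   ]
scene jar_loose 0.91 [180.4 239.2  18.9  41.4] [0.515 0.097 0.   ]
scene jar_loose 0.9 [217.3 274.4  20.6  41.3] [0.38 0.07 0.  ]
scene jar_loose 0.89 [168.1 277.7  25.1  40.8] [0.435 0.168 0.   ]
scene jar_loose 0.82 [142.3 250.8  23.2  44.3] [0.531 0.19  0.   ]
scene jar_mid_centre 0.41 [276.4 188.7   7.9   1.6] [ 0.582 -0.245  0.   ]
scene jar_far_centre 0.61 [236.2 216.2  16.5  45.3] [ 0.494 -0.053  0.   ]
side cam [0.117 0.705 0.523]
side tray 0.68 [274.2 229.8  88.5 105. ] [ 0.426 -0.006  0.   ]
side tray 0.47 [126.6 269.2  36.7  70.5] [0.657 0.186 0.   ]
side follower 0.65 [252.9 223.   42.5  64.6] [ 0.516 -0.087  0.   ]
side follower_grip 0.68 [252.  225.   38.7  65.4] [ 0.513 -0.076  0.   ]
side lever_grip 0.59 [261.1 219.9  27.2  57.3] [ 0.513 -0.124  0.   ]
side jar_loose 0.74 [281.2 216.4  20.7  44.9] [ 0.488 -0.19   0.   ]
side jar_loose 0.72 [274.4 279.9  21.   61.3] [0.388 0.08  0.   ]
side jar_loose 0.7 [210.8 266.6  27.2  55.9] [0.525 0.088 0.   ]
side jar_loose 0.6 [228.4 297.8  26.2  62.5] [0.441 0.164 0.   ]
side jar_mid_centre 0.68 [282.4 215.8  24.7  43.8] [ 0.487 -0.197  0.   ]
side jar_far_centre 0.83 [292.1 205.9  15.9  42. ] [ 0.488 -0.263  0.   ]
side grinder 0.71 [125.3 270.   38.8  74.3] [0.653 0.194 0.   ]
side timer 0.5 [259.8 186.4  15.5  20.7] [ 0.654 -0.413  0.   ]
```

>>> jog_arm([
  [[0.03, -0.023, -0.011, 0], [0.03, -0.023, -0.011, 0], [0.03, -0.023, -0.011, 0], [0.03, -0.023, -0.011, 0], [0.03, -0.023, -0.011, 0], [0.03, -0.023, -0.011, 0], [0.03, -0.023, -0.011, 0], [0.03, -0.023, -0.011, 0], [0.03, -0.023, -0.011, 0], [0.03, -0.023, -0.011, 0], [0.03, -0.023, -0.011, 0], [0.03, -0.023, -0.011, 0], [0.03, -0.023, -0.011, 0], [0, 0, 0, -0.12], [0, 0, 0, -0.12], [0, 0, 0, -0.12], [0, 0, 0, -0.12], [0, 0, 0, -0.12], [0, 0, 0, -0.12], [0, 0, 0, -0.12]],
], jaw=0)

```text
time_s: 2.72
tool_pos: [0.4524, -0.1021, 0.3743]
tool_rot: [180.0, 0.0, 68.5]
contact_force: [0.3, 0.3, -0.5]
gripper_width: 0.0856
```

>>> jog_arm([
  [[0, 0, 0, -0.12], [0, 0, 0, -0.12], [0, 0, 0, -0.12], [0, 0, 0, 0], [0, 0, 0, 0]],
])

```text
time_s: 3.13
tool_pos: [0.4524, -0.1021, 0.3743]
tool_rot: [180.0, 0.0, 88.6]
contact_force: [0.2, -0.0, 0.5]
gripper_width: 0.0851
```

```bash
python3 - <<'E'
from h import *
s=env.sense(); print(s['tool_pos'],s['tool_rot'],s['joint_pos'])
E,K,k=ext('wrist',s)
im=env.camera('wrist'); cv2.imwrite("pics/wrist1.png",im[:,:,::-1])
np.save('E1.npy',E)
for l in ["tray","follower","follower_grip","lever_grip","jar_loose","jar_mid_centre","jar_far_centre","timer","grinder"]:
  for o in env.outline_of('wrist',l)[:4]:
    print(l,round(o['confidence'],2),np.round(o['bbox'],1))
im=env.camera('scene'); cv2.imwrite("pics/scene1.png",im[:,:,::-1])
E
```

```text
[ 0.45236968 -0.10213237  0.3743216 ] [1.79995602e+02 1.20378739e-03 8.85814164e+01] [-2.31081317e+01  6.04670601e+00  1.07376338e+01  9.46863962e+01
  5.06858829e-04  6.83104519e+01]
tray 0.66 [277.2  89.2  68.7  51.1]
tray 0.57 [278.1 177.7  65.4 254.9]
follower 0.72 [277.4  89.   66.3  51.5]
follower_grip 0.69 [278.   91.   64.4  56.4]
lever_grip 0.87 [277.2 101.4  52.3  30.8]
jar_loose 0.92 [203.9 125.9  44.1  45.9]
jar_loose 0.8 [309.7  11.9  40.4  14.7]
jar_loose 0.73 [204.7  20.5  47.8  41. ]
jar_mid_centre 0.61 [278.8 205.9  38.4  52.6]
jar_far_centre 0.61 [276.9 245.6  33.2  44.6]
timer 0.42 [353.5 307.    5.3  26.3]
```

View pics/wrist1.png

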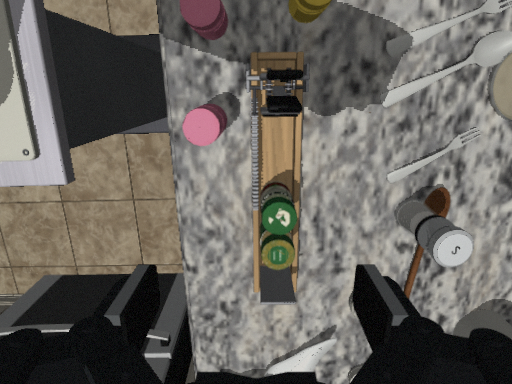

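View pics/scene1.png

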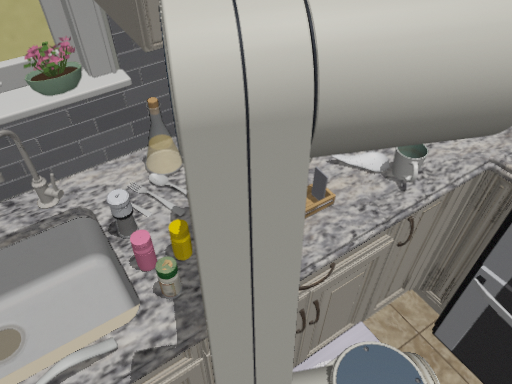

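The wrist view shows the tray vertical in the image: follower at (280,90) with the lever pad at (284,103), mid jar lid (279,215), far jar lid (278,255), stop at about (278,285). Enlarging to measure.

```bash
python3 - <<'E'
import cv2
im=cv2.imread('pics/wrist1.png')
c=cv2.resize(im[40:180,220:360],None,fx=4,fy=4,interpolation=cv2.INTER_CUBIC); cv2.imwrite('pics/c1.png',c)
c=cv2.resize(im[170:310,220:360],None,fx=4,fy=4,interpolation=cv2.INTER_CUBIC); cv2.imwrite('pics/c2.png',c)
E
```

```text
(no output)
```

View pics/c1.png

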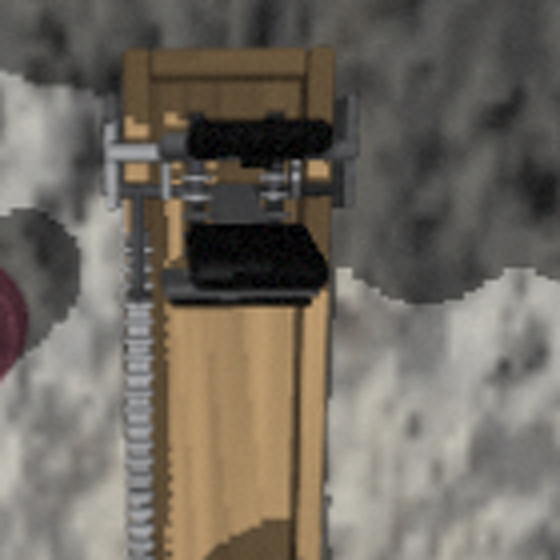

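View pics/c2.png

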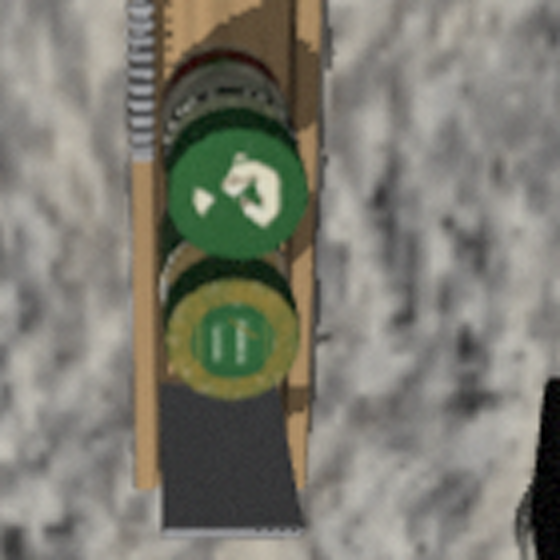

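```bash
python3 - <<'E'
from h import *
E=np.load('E1.npy')
def p(o,u,z): 
    return onplane([[o[0]+u[0]/4,o[1]+u[1]/4]],'wrist',z,E)[0]
A=(220,40);B=(220,170)
f=lambda n,*a: print(n,np.round(p(*a),4))
f('TL',A,(125,47),.036);f('TR',A,(333,47),.036);f('BL',B,(135,490),.036);f('BR',B,(308,487),.036)
f('gripT -x edge',A,(260,120),.176);f('grip +x edge',A,(260,157),.176)
f('gripL',A,(187,137),.176);f('gripR',A,(333,137),.176)
f('lever topback',A,(257,222),.176);f('lever botfront',A,(257,290),.124)
f('plate bottom of front top .110',A,(245,303),.110);f('platetopL',A,(165,290),.11);f('platetopR',A,(325,290),.11)
f('mid lid c',B,(238,190),.114);f('mid L',B,(167,190),.114);f('mid R',B,(308,190),.114)
f('far lid c',B,(232,338),.114);f('far L',B,(165,338),.114);f('far R',B,(299,338),.114)
f('stop top L',B,(163,530),.105);f('R',B,(302,530),.105)
f('stop base face',B,(225,390),.008)
# loose jar from side & scene
for n,uv in (('side',(229,273)),('scene',(167,264))):
    print(n,onplane([uv],n,.106-.005).round(4))
E
```

```text
TL [0.4493 0.0232 0.036 ]
TR [0.5172 0.0218 0.036 ]
BL [ 0.4433 -0.34    0.036 ]
BR [ 0.514  -0.3404  0.036 ]
gripT -x edge [ 0.482  -0.0066  0.176 ]
grip +x edge [ 0.482  -0.0149  0.176 ]
gripL [ 0.4648 -0.0101  0.176 ]
gripR [ 0.4992 -0.0108  0.176 ]
lever topback [ 0.4813 -0.0297  0.176 ]
lever botfront [ 0.4854 -0.0493  0.124 ]
plate bottom of front top .110 [ 0.483  -0.0539  0.11  ]
platetopL [ 0.4598 -0.0496  0.11  ]
platetopR [ 0.5063 -0.0507  0.11  ]
mid lid c [ 0.4804 -0.1791  0.114 ]
mid L [ 0.458  -0.1785  0.114 ]
mid R [ 0.5026 -0.1796  0.114 ]
far lid c [ 0.4784 -0.2311  0.114 ]
far L [ 0.4564 -0.2306  0.114 ]
far R [ 0.5004 -0.2317  0.114 ]
stop top L [ 0.4544 -0.3111  0.105 ]
R [ 0.5036 -0.3124  0.105 ]
stop base face [ 0.4818 -0.3105  0.008 ]
side [[0.4456 0.1474 0.101 ]]
scene [[0.4436 0.1518 0.101 ]]
```

```bash
cat >> h.py <<'E'
from scipy.optimize import least_squares
def cyl(xy,z0=0,r=.0225,h=.106):
    t=np.linspace(0,2*np.pi,60); c=np.c_[xy[0]+r*np.cos(t),xy[1]+r*np.sin(t)]
    return np.r_[np.c_[c,np.full(60,z0)],np.c_[c,np.full(60,z0+h)]]
def fitbox(n,b,x0,z0=0,E=None,**k):
    b=np.array(b); tgt=np.r_[b[:2]-b[2:]/2,b[:2]+b[2:]/2]
    def f(q):
        p=proj(cyl(q,z0,**k),n,E); return np.r_[p.min(0),p.max(0)]-tgt
    s=least_squares(f,x0); return s.x,s.fun
E
python3 - <<'E'
from h import *
for n in ['scene','side']:
    env.camera(n)
    im=env.camera(n); cv2.imwrite(f"pics/{n}2.png",im[:,:,::-1])
    for o in env.outline_of(n,'jar_loose')[:7]:
        b=o['bbox']; x,r=fitbox(n,b,[.45,.1])
        m=im[o['region']].astype(int); print(n,round(o['confidence'],2),np.round(b,1),x.round(4),r.round(1),m.mean(0).round())
im=cv2.imread('pics/side2.png'); cv2.imwrite('pics/c3.png',cv2.resize(im[220:340,140:310],None,fx=4,fy=4))
E
```

```text
scene 0.87 [168.6 277.6  30.2  40.1] [0.4404 0.1555] [ 1.5 -1.8 -1.7  1.8] [112. 117.  97.]
scene 0.86 [141.9 248.8  20.9  44.3] [0.5463 0.1727] [-3.3  0.8  3.6 -1. ] [157.  95. 117.]
scene 0.6 [181.6 238.7  18.1  39.4] [0.5219 0.0817] [-2.8 -1.4  3.   1.2] [141. 124.  13.]
side 0.75 [273.4 278.7  28.4  58.8] [0.3975 0.0646] [ 2.1 -1.  -2.   0.9] [139.  77.  97.]
side 0.73 [301.1 248.1  22.7  53.8] [ 0.3909 -0.0662] [ 0.  0. -0. -0.] [158.  90. 112.]
side 0.68 [178.8 288.7  30.2  68. ] [0.54  0.169] [ 0.5  2.9 -0.5 -2.2] [163.  91. 115.]
side 0.65 [210.7 268.6  24.8  57.2] [0.5231 0.0851] [-0.3 -0.6  0.3  0.4] [153. 132.   8.]
side 0.64 [231.4 297.1  26.2  62.9] [0.441  0.1486] [-0.4 -1.1  0.4  0.8] [111. 114.  92.]
```

View pics/c3.png

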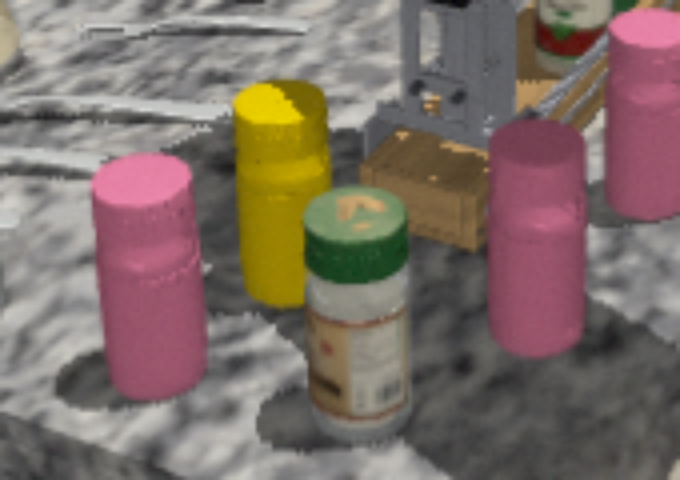

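Side crop: the pink ones (145, 535, 650 in the crop) and the yellow one (285) are look-alikes. The green-lidded glass jar at crop (355,310), side (231,297), fits the description. It stands at about (0.442, 0.151). I'll go above it.

>>> jog_arm([
  [[0.0316, -0.002, 0.0125, 0], [0.0316, -0.002, 0.0125, 0], [0.0316, -0.002, 0.0125, 0], [0.0316, -0.002, 0.0125, 0], [0.0316, -0.002, 0.0125, 0], [0.0316, -0.002, 0.0125, 0], [0.0316, -0.002, 0.0125, 0], [0.0316, -0.002, 0.0125, 0], [0, 0, 0, -0.123], [0, 0, 0, -0.123], [0, 0, 0, -0.123], [0, 0, 0, -0.123], [0, 0, 0, -0.123], [0, 0, 0, -0.123], [0, 0, 0, -0.123], [0, 0, 0, -0.123], [0, 0, 0, -0.123], [0, 0, 0, -0.123], [0, 0, 0, -0.123], [0, 0, 0, -0.123]],
])

```text
time_s: 5.65
tool_pos: [0.4417, 0.1509, 0.2743]
tool_rot: [-180.0, -0.0, 173.7]
contact_force: [0.0, 0.2, -0.1]
gripper_width: 0.0853
```

>>> jog_arm([
  [[0, 0, 0, -0.123], [0, 0, 0, 0], [0, 0, 0, 0]],
])

```text
time_s: 5.9
tool_pos: [0.4417, 0.151, 0.2743]
tool_rot: [180.0, 0.0, -179.8]
contact_force: [0.1, -0.1, -1.3]
gripper_width: 0.0852
```

```bash
python3 - <<'E'
from h import *
s=env.sense(); print(s['tool_pos'],s['tool_rot'],s['joint_pos'].round(1))
E,K,k=ext('wrist',s)
im=env.camera('wrist'); cv2.imwrite("pics/wrist2.png",im[:,:,::-1])
np.save('E2.npy',E)
for o in env.outline_of('wrist','jar_loose')[:5]:
    b=o['bbox']; x,r=fitbox('wrist',b,[.45,.15],E=E)
    print(round(o['confidence'],2),np.round(b,1),x.round(4),r.round(1),im[o['region']].mean(0).round())
E
```

```text
[0.44169156 0.15095779 0.27428371] [ 1.79999226e+02  3.96006584e-04 -1.79807140e+02] [ 8.6  6.1 -3.7 80.3  0.   8.4]
0.8 [172.2 124.5  63.7  55.1] [0.3945 0.0678] [-1.2  0.7  1.6 -0.5] [158.  96. 114.]
0.79 [260.9 169.6  50.8  62.8] [0.4419 0.1553] [ 1.4  0.  -1.4 -0.1] [94. 99. 77.]
0.79 [275.1 254.4  41.5  73.1] [0.5434 0.1709] [-1.  -1.4  1.   1.3] [121.  72.  86.]
0.78 [ 47.9 119.4  95.4  54.9] [ 0.389 -0.062] [-1.7  1.4  2.2 -1. ] [123.  75.  88.]
0.7 [196.9 238.7  53.9  70.6] [0.5237 0.0862] [ 0.2 -1.6 -0.2  1.4] [141. 124.  51.]
```

View pics/wrist2.png

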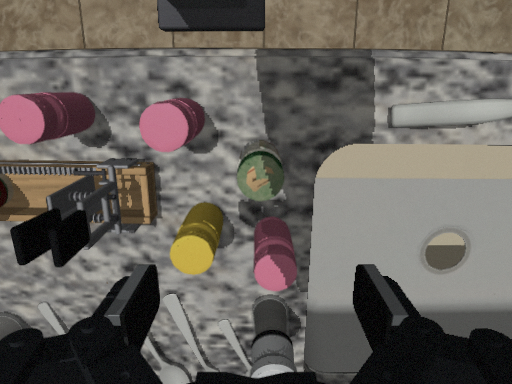

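```bash
python3 - <<'E'
from h import *
E=np.load('E2.npy')
im=cv2.imread('pics/wrist2.png')
cv2.imwrite('pics/c4.png',cv2.resize(im[120:230,210:320],None,fx=5,fy=5))
for xy in ([.442,.1515],[.442,.1535],[.442,.155]):
    p=proj(cyl(xy)[60:],'wrist',E); print(xy,p.min(0).round(1),p.max(0).round(1))
E
```

```text
[0.442, 0.1515] [232.9 154.6] [280.8 201. ]
[0.442, 0.1535] [235.  154.6] [282.9 201. ]
[0.442, 0.155] [236.6 154.6] [284.5 201. ]
```

View pics/c4.png

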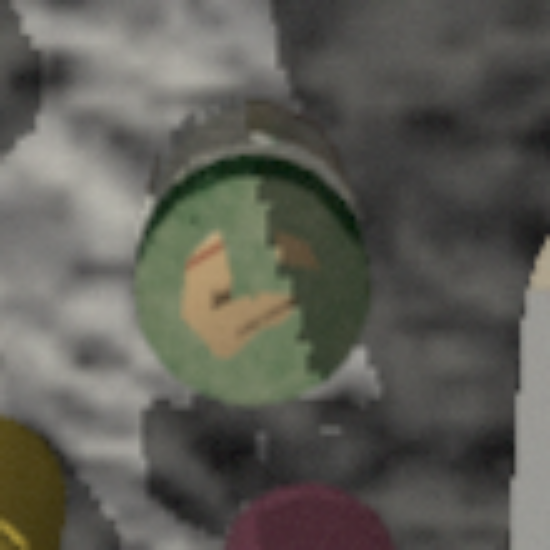

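>>> jog_arm([
  [[0, 0.004, 0, 0], [0, 0, 0.035, 0], [0, 0, 0.035, 0], [0, 0, 0.035, 0], [0, 0, 0.035, 0], [0, 0, 0.03, 0], [0, 0, 0.025, 0], [0, 0, 0.024, 0], [0, 0, 0, 0], [0, 0, 0, 0]],
])

```text
time_s: 6.83
tool_pos: [0.4411, 0.155, 0.0549]
tool_rot: [-180.0, -0.1, -179.7]
contact_force: [-0.0, 0.9, -0.3]
gripper_width: 0.0857
```

>>> jog_arm([
  [[0, 0, 0, 0], [0, 0, 0, 0], [0, 0, 0, 0], [0, 0, 0, 0], [0, 0, 0, 0], [0, 0, 0, 0], [0, 0, 0, 0], [0, 0, 0, 0], [0, 0, 0, 0], [0, 0, 0, 0]],
], jaw=1, grip_force=25)

```text
time_s: 7.67
tool_pos: [0.4425, 0.1551, 0.0566]
tool_rot: [180.0, 0.1, -179.6]
contact_force: [-0.6, -0.1, 7.0]
gripper_width: 0.0445
```

>>> jog_arm([
  [[0, 0, -0.01, 0], [0, 0, -0.02, 0], [0, 0, -0.03, 0], [0, 0, -0.03, 0], [0, 0, -0.03, 0], [0, 0, -0.03, 0], [0, 0, -0.03, 0], [0, 0, -0.02, 0], [0, 0, 0, 0], [0, 0, 0, 0]],
])

```text
time_s: 8.5
tool_pos: [0.442, 0.155, 0.2564]
tool_rot: [180.0, 0.2, -179.6]
contact_force: [0.2, -0.4, -1.2]
gripper_width: 0.0443
```

```bash
python3 - <<'E'
from h import *
s=env.sense(); print(s['tool_pos'],s['contact_force'],s['gripper_width'],s['joint_pos'].round(1))
im=env.camera('side'); cv2.imwrite("pics/side3.png",im[:,:,::-1])
im=env.camera('wrist'); cv2.imwrite("pics/wrist3.png",im[:,:,::-1])
E
```

```text
[0.44200618 0.15498822 0.25638696] [ 0.20742488 -0.43368323 -1.19045296] 0.044272250811575604 [ 9.   6.3 -5.9 77.6  0.   8.6]
```

View pics/side3.png

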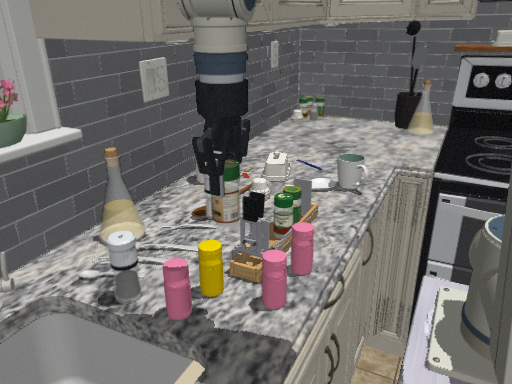

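Side picture: the jar hangs upright in the gripper at (225,190). Next I carry it above the gap and turn.

>>> jog_arm([
  [[0, 0, -0.02, 0], [-0.0047, -0.0342, 0, 0], [-0.0047, -0.0342, 0, 0], [-0.0047, -0.0342, 0, 0], [-0.0047, -0.0342, 0, 0], [-0.0047, -0.0342, 0, 0], [-0.0047, -0.0342, 0, 0], [-0.0047, -0.0342, 0, 0], [-0.0047, -0.0342, 0, 0], [0, 0, 0, -0.12], [0, 0, 0, -0.12], [0, 0, 0, -0.12], [0, 0, 0, -0.12], [0, 0, 0, -0.12], [0, 0, 0, -0.12], [0, 0, 0, -0.12], [0, 0, 0, -0.12], [0, 0, 0, -0.12], [0, 0, 0, -0.12], [0, 0, 0, -0.12]],
])

```text
time_s: 10.27
tool_pos: [0.4807, -0.1182, 0.2738]
tool_rot: [179.8, 0.0, -103.6]
contact_force: [0.3, -0.4, -0.9]
gripper_width: 0.0447
```

>>> jog_arm([
  [[0, 0, 0, -0.12], [0, 0, 0, -0.11], [0, 0, 0.03, 0], [0, 0, 0.03, 0], [0, 0, 0, 0], [0, 0, 0, 0]],
])

```text
time_s: 10.77
tool_pos: [0.4801, -0.1179, 0.2139]
tool_rot: [179.8, 0.1, -90.8]
contact_force: [-0.5, -0.8, -0.1]
gripper_width: 0.0446
```

```bash
python3 - <<'E'
from h import *
s=env.sense(); print(s['tool_pos'],s['tool_rot'],s['contact_force'],s['gripper_width'],s['joint_pos'].round(1))
E,K,k=ext('wrist',s); np.save('E4.npy',E)
for n in ('wrist','side','scene'):
    im=env.camera(n); cv2.imwrite(f"pics/{n}4.png",im[:,:,::-1])
E
```

```text
[ 0.48008933 -0.11791912  0.21386287] [ 1.79751598e+02  1.02984014e-01 -9.07877256e+01] [-0.45679472 -0.77967687 -0.10647414] 0.044626853383567186 [ -23.5    9.9   -7.8   72.6   -0.  -112.7]
```

View pics/wrist4.png

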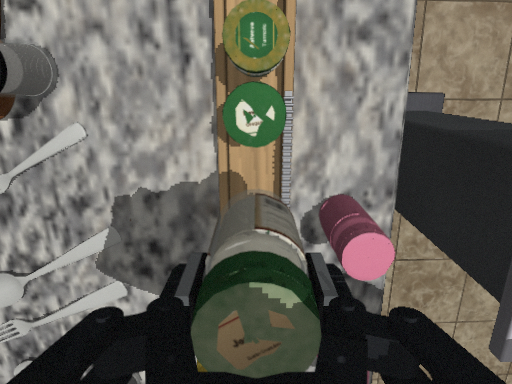

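View pics/side4.png

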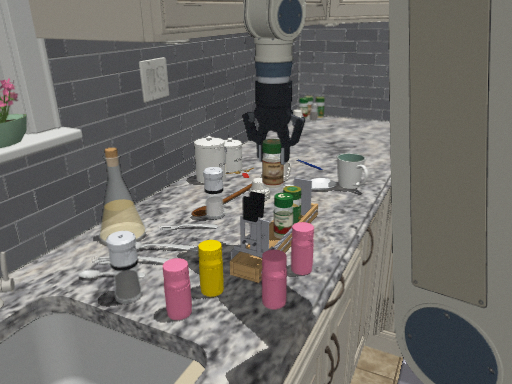

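```bash
python3 - <<'E'
from h import *
im=cv2.imread('pics/wrist4.png')
cv2.imwrite('pics/c5.png',cv2.resize(im[90:240,190:320],None,fx=4,fy=4,interpolation=cv2.INTER_CUBIC))
E
```

```text
(no output)
```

View pics/c5.png

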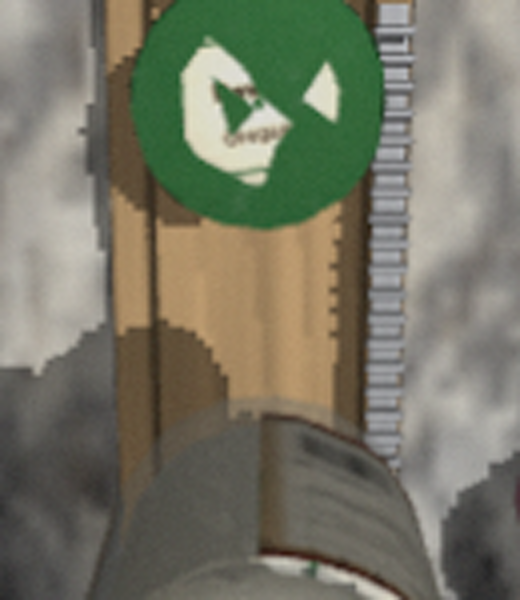

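```bash
python3 - <<'E'
from h import *
E=np.load('E4.npy')
for lab,u,z in [('outL',(109,250),.036),('inL',(152,250),.036),('outL2',(119,430),.036),('inL2',(158,430),.036),('rackin',(370,250),.041),('rackout',(406,250),.041),('jarmid',(258,103),.114)]:
    print(lab,onplane([[190+u[0]/4,90+u[1]/4]],'wrist',z,E)[0].round(4))
# held jar: lid top at z
s=env.sense(); zt=s['tool_pos'][2]-.0556+.106
for u in ((196,320),(321,320),(258,320)): print(onplane([u],'wrist',zt,E)[0].round(4))
E
```

```text
outL [ 0.5152 -0.1408  0.036 ]
inL [ 0.5051 -0.1407  0.036 ]
outL2 [ 0.5149 -0.0961  0.036 ]
inL2 [ 0.5053 -0.096   0.036 ]
rackin [ 0.4539 -0.1409  0.041 ]
rackout [ 0.4455 -0.1408  0.041 ]
jarmid [ 0.4795 -0.1803  0.114 ]
[ 0.4987 -0.1301  0.2671]
[ 0.4595 -0.1295  0.2671]
[ 0.4792 -0.1299  0.2671]
```

>>> jog_arm([
  [[0, -0.001, 0, 0], [0, 0, 0.025, 0], [0, 0, 0.025, 0], [0, 0, 0.025, 0], [0, 0, 0.02, 0], [0, 0, 0.015, 0], [0, 0, 0.01, 0], [0, 0, 0.01, 0], [0, 0, 0.006, 0], [0, 0, 0, 0]],
])

```text
time_s: 11.75
tool_pos: [0.4822, -0.1184, 0.0789]
tool_rot: [180.0, 0.0, -90.8]
contact_force: [0.4, -0.2, -1.2]
gripper_width: 0.0448
```

>>> jog_arm([
  [[0, 0, 0.003, 0], [0, 0, 0.003, 0], [0, 0, 0.002, 0], [0, 0, 0.002, 0], [0, 0, 0, 0], [0, 0, 0, 0]],
])

```text
time_s: 12.25
tool_pos: [0.4823, -0.1184, 0.0694]
tool_rot: [-180.0, -0.0, -90.8]
contact_force: [-0.4, 0.1, -1.2]
gripper_width: 0.0449
```

>>> jog_arm([
  [[0, 0.001, 0.002, 0], [0, 0, 0.002, 0], [0, 0, 0.001, 0], [0, 0, 0.001, 0], [0, 0, 0, 0], [0, 0, 0, 0]],
])

```text
time_s: 12.75
tool_pos: [0.4812, -0.1185, 0.0646]
tool_rot: [-179.9, -0.0, -90.8]
contact_force: [-5.9, 2.1, 16.9]
gripper_width: 0.0446
```

```bash
python3 - <<'E'
from h import *
for n in ('wrist','side'):
    im=env.camera(n); cv2.imwrite(f"pics/{n}5.png",im[:,:,::-1])
im=cv2.imread('pics/side5.png');cv2.imwrite('pics/c6.png',cv2.resize(im[120:290,190:350],None,fx=4,fy=4)[:600])
E
```

```text
(no output)
```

View pics/c6.png

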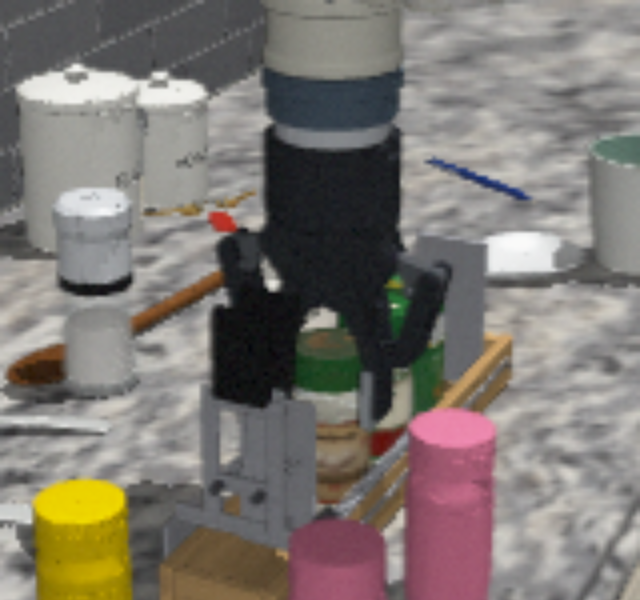

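View pics/wrist5.png

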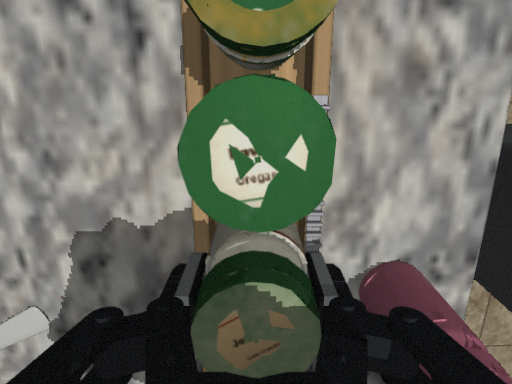

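The jar is down in the trough and touched the floor at the expected height. I'll ease up 1 mm and open.

>>> jog_arm([
  [[0, 0, -0.001, 0], [0, 0, 0, 0], [0, 0, 0, 0], [0, 0, 0, 0], [0, 0, 0, 0], [0, 0, 0, 0], [0, 0, 0, 0], [0, 0, 0, 0], [0, 0, 0, 0]],
], jaw=0)

```text
time_s: 13.6
tool_pos: [0.4812, -0.1184, 0.0642]
tool_rot: [180.0, 0.0, -90.8]
contact_force: [-0.1, -0.2, -0.3]
gripper_width: 0.0854
```

>>> jog_arm([
  [[0, 0, -0.01, 0], [0, 0, -0.03, 0], [0, 0, -0.035, 0], [0, 0, -0.035, 0], [0, 0, -0.035, 0], [0, 0, -0.035, 0], [0, 0, 0, 0], [0, 0, 0, 0]],
])

```text
time_s: 14.27
tool_pos: [0.482, -0.1187, 0.2461]
tool_rot: [-179.8, -0.1, -90.8]
contact_force: [-0.6, -0.7, -1.8]
gripper_width: 0.0855
```

```bash
python3 - <<'E'
from h import *
s=env.sense(); print(s['tool_pos'],s['tool_rot'],s['contact_force'],s['gripper_width'])
E,K,k=ext('wrist',s); np.save('E6.npy',E)
for n in ('wrist','side'):
    im=env.camera(n); cv2.imwrite(f"pics/{n}6.png",im[:,:,::-1])
im=cv2.imread('pics/side6.png');cv2.imwrite('pics/c7.png',cv2.resize(im[150:290,210:350],None,fx=4,fy=4))
E
```

```text
[ 0.48201262 -0.11870801  0.24611791] [-1.79789079e+02 -8.99994805e-02 -9.07785176e+01] [-0.5860707  -0.72421613 -1.79976995] 0.08549662137858678
```

View pics/c7.png

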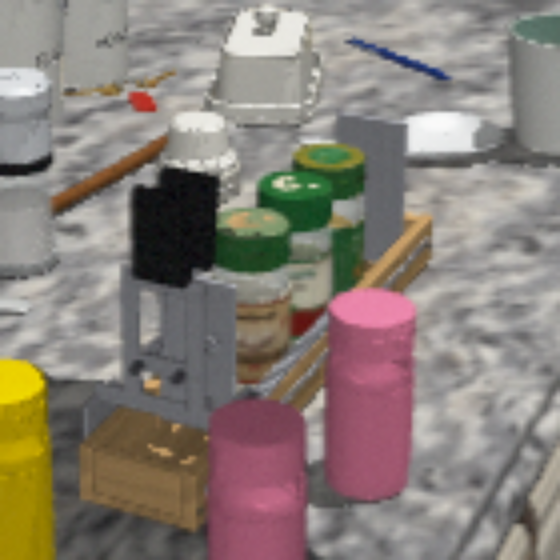

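View pics/wrist6.png

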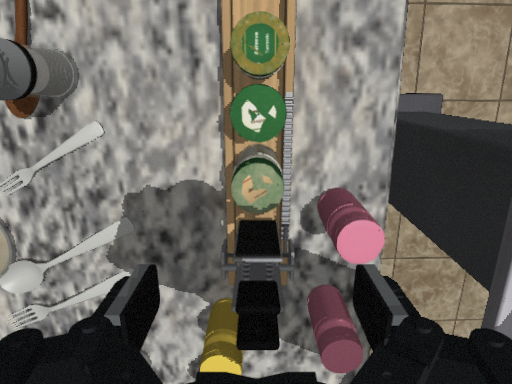

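```bash
python3 - <<'E'
from h import *
E=np.load('E6.npy')
im=cv2.imread('pics/wrist6.png')
cv2.imwrite('pics/c8.png',cv2.resize(im[210:360,200:320],None,fx=4,fy=4,interpolation=cv2.INTER_CUBIC))
for lab,u,z in [('gripback top',(258,348),.176),('lidloose',(258,187),.114),('mid',(259,112),.114),('far',(260,42),.114)]:
    print(lab,onplane([u],'wrist',z,E)[0].round(4))
P=[[.482,-.0067,.176],[.482,-.0147,.176],[.482,-.0147,.124],[.4825,-.0347-.004,.176]]
print(proj(P,'wrist',E).round(1))
E
```

```text
gripback top [ 0.4817 -0.0095  0.176 ]
lidloose [ 0.4804 -0.1208  0.114 ]
mid [ 0.479  -0.1819  0.114 ]
far [ 0.4777 -0.2326  0.114 ]
[[257.6 350.9]
 [257.5 342.6]
 [257.5 302.4]
 [256.5 316.5]]
```

View pics/c8.png

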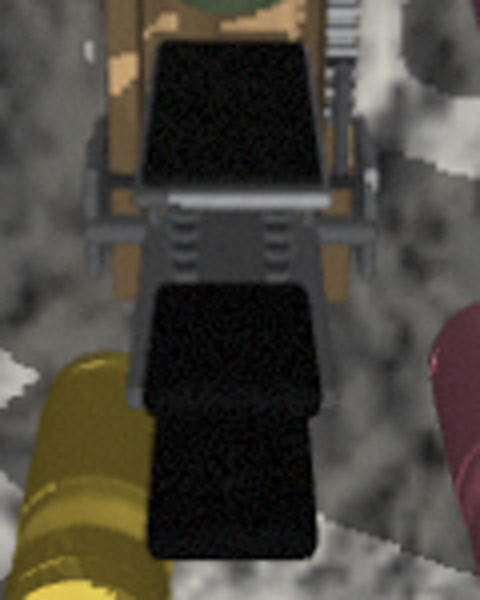

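>>> jog_arm([
  [[-0.034, 0, 0, 0], [-0.034, 0, 0, 0], [-0.0334, 0.001, 0, 0], [0, 0, 0, 0.121], [0, 0, 0, 0.121], [0, 0, 0, 0.121], [0, 0, 0, 0.121], [0, 0, 0, 0.121], [0, 0, 0, 0.121], [0, 0, 0, 0.121], [0, 0, 0, 0.121], [0, 0, 0, 0.121], [0, 0, 0, 0.121], [0, 0, 0, 0.121], [0, 0, 0, 0.121], [0, 0, 0, 0.119], [0, 0, 0, 0], [0, 0, 0, 0]],
])

```text
time_s: 15.87
tool_pos: [0.4812, -0.0169, 0.2431]
tool_rot: [180.0, -0.1, 179.4]
contact_force: [-0.0, -0.3, 0.7]
gripper_width: 0.0854
```

```bash
python3 - <<'E'
from h import *
s=env.sense(); print(s['tool_pos'],s['tool_rot'],s['contact_force'],s['gripper_width'],s['joint_pos'].round(1))
E,K,k=ext('wrist',s); np.save('E7.npy',E)
for n in ('wrist','side'):
    im=env.camera(n); cv2.imwrite(f"pics/{n}7.png",im[:,:,::-1])
P=[[.482,-.0113,.176],[.482,-.0413,.176]]
print(proj(P,'wrist',E).round(1))
E
```

```text
[ 0.48118227 -0.01691593  0.24314064] [ 1.79976272e+02 -1.22468519e-01  1.79419845e+02] [-0.03239443 -0.25199933  0.71762894] 0.08536537245632987 [-12.    8.   -5.9  76.3  -0.  -11.4]
[[264.9 218. ]
 [219.3 218.3]]
```

View pics/wrist7.png

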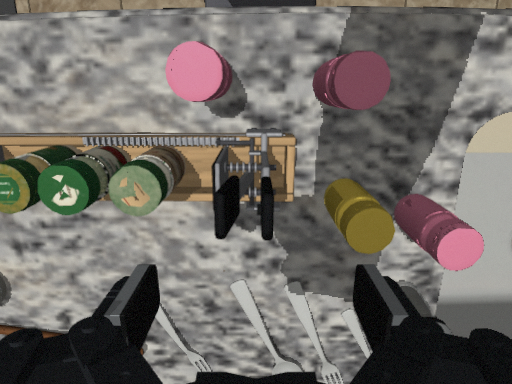

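>>> jog_arm([
  [[-0.001, 0, 0.025, 0], [0, 0, 0.025, 0], [0, 0, 0.025, 0], [0, 0, 0.025, 0], [0, 0, 0.012, 0], [0, 0, 0, 0], [0, 0, 0, 0]],
])

```text
time_s: 16.55
tool_pos: [0.4824, -0.0169, 0.1321]
tool_rot: [180.0, -0.1, 179.3]
contact_force: [0.4, 0.1, 0.3]
gripper_width: 0.0852
```

>>> jog_arm([
  [[0, 0, 0, 0], [0, 0, 0, 0], [0, 0, 0, 0], [0, 0, 0, 0], [0, 0, 0, 0], [0, 0, 0, 0], [0, 0, 0, 0], [0, 0, 0, 0], [0, 0, 0, 0], [0, 0, 0, 0], [0, 0, 0, 0], [0, 0, 0, 0]],
], jaw=1, grip_force=25)

```text
time_s: 17.55
tool_pos: [0.4833, -0.017, 0.1334]
tool_rot: [-180.0, 0.1, 179.2]
contact_force: [-0.2, -0.1, 8.5]
gripper_width: 0.0189
```

```bash
python3 - <<'E'
from h import *
for i in range(4):
    im=env.camera('side'); s=env.sense(); print(s['tool_pos'].round(4),s['contact_force'].round(2),s['gripper_width'].round(4))
cv2.imwrite("pics/side8.png",im[:,:,::-1])
cv2.imwrite('pics/c9.png',cv2.resize(im[120:280,190:350,::-1],None,fx=3.7,fy=3.7))
E
```

```text
Traceback (most recent call last):
AttributeError: 'float' object has no attribute 'round'
```

```bash
cat > rd.py <<'E'
from h import *
F=[]
import sys
for i in range(int(sys.argv[1])):
    im=env.camera('side'); s=env.sense(); F.append(s['contact_force'])
print(s['time_s'],np.round(s['tool_pos'],4),np.round(s['tool_rot'],2),'F',np.mean(F,0).round(2),np.std(F,0).round(2),s['gripper_width'])
cv2.imwrite(f"pics/{sys.argv[2]}.png",cv2.resize(im[110:280,180:350,::-1],None,fx=3.5,fy=3.5))
E
python3 rd.py 4 c9
```

```text
17.8 [ 0.4833 -0.017   0.1334] [-1.7999e+02  1.3000e-01  1.7922e+02] F [-0.66  0.79  8.65] [0.78 0.54 0.65] 0.018699179710445796
```

View pics/c9.png

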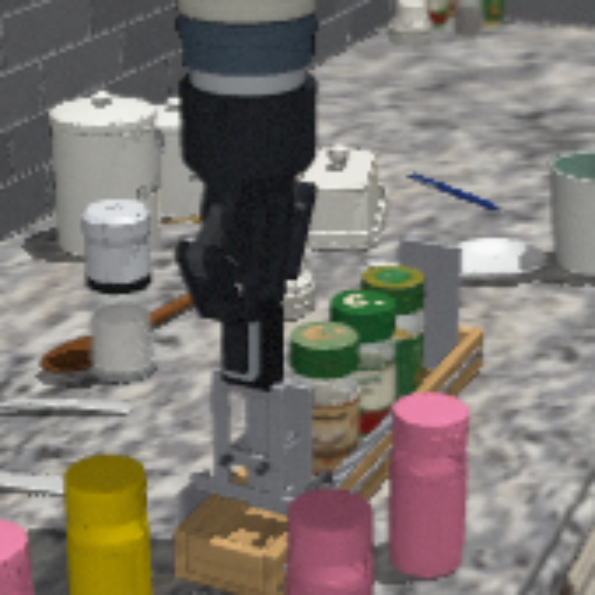

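Crop c9 shows the fingers pinching grip and lever at crop (250,345). The width of 18.7 mm means the lever is squeezed. Sliding now.

>>> jog_arm([
  [[0, 0, -0.001, 0], [0, -0.002, 0, 0], [0, -0.004, 0, 0], [0, -0.004, 0, 0], [0, -0.004, 0, 0], [0, -0.004, 0, 0], [0, -0.004, 0, 0], [0, -0.004, 0, 0], [0, -0.004, 0, 0]],
])

```text
time_s: 18.55
tool_pos: [0.4827, -0.0471, 0.1334]
tool_rot: [180.0, 0.1, 179.2]
contact_force: [4.3, 2.4, -1.2]
gripper_width: 0.0185
```

>>> jog_arm([
  [[0, -0.003, 0, 0], [0, -0.003, 0, 0], [0, -0.003, 0, 0], [0, -0.003, 0, 0], [0, -0.003, 0, 0], [0, -0.003, 0, 0], [0, -0.003, 0, 0], [0, -0.003, 0, 0]],
])

```text
time_s: 19.22
tool_pos: [0.4824, -0.0711, 0.1334]
tool_rot: [180.0, 0.1, 179.2]
contact_force: [4.7, 3.2, -1.2]
gripper_width: 0.0187
```

```bash
python3 rd.py 3 c10
```

```text
19.3667 [ 0.4824 -0.0714  0.1335] [-1.7997e+02  6.0000e-02  1.7918e+02] F [ 4.77 -0.48 -0.87] [0.31 0.37 0.43] 0.01888788661100459
```

View pics/c10.png

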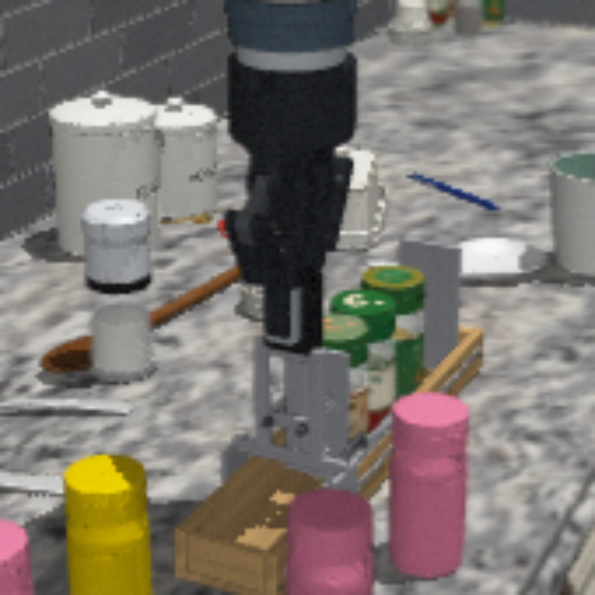

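>>> jog_arm([
  [[-0.0007, -0.002, 0, 0], [0, -0.002, 0, 0], [0, -0.002, 0, 0], [0, -0.002, 0, 0], [0, -0.002, 0, 0], [0, -0.002, 0, 0], [0, -0.002, 0, 0], [0, -0.002, 0, 0], [0, -0.002, 0, 0], [0, -0.002, 0, 0]],
])

```text
time_s: 20.2
tool_pos: [0.4821, -0.0911, 0.1334]
tool_rot: [180.0, -0.0, 179.2]
contact_force: [-0.2, 3.6, 5.4]
gripper_width: 0.0189
```

>>> jog_arm([
  [[0, -0.002, 0, 0], [0, -0.002, 0, 0], [0, -0.002, 0, 0], [0, -0.002, 0, 0], [0, -0.002, 0, 0], [0, -0.002, 0, 0], [0, -0.002, 0, 0], [0, -0.002, 0, 0], [0, -0.002, 0, 0], [0, -0.002, 0, 0]],
])

```text
time_s: 21.03
tool_pos: [0.4818, -0.1111, 0.1334]
tool_rot: [180.0, -0.0, 179.2]
contact_force: [0.5, 3.7, 5.6]
gripper_width: 0.019
```

```bash
python3 rd.py 3 c11
```

```text
21.1833 [ 0.4818 -0.1114  0.1334] [-1.7997e+02 -2.0000e-02  1.7919e+02] F [-0.65  1.36  5.32] [0.29 0.87 0.65] 0.01900549210795503
```

View pics/c11.png

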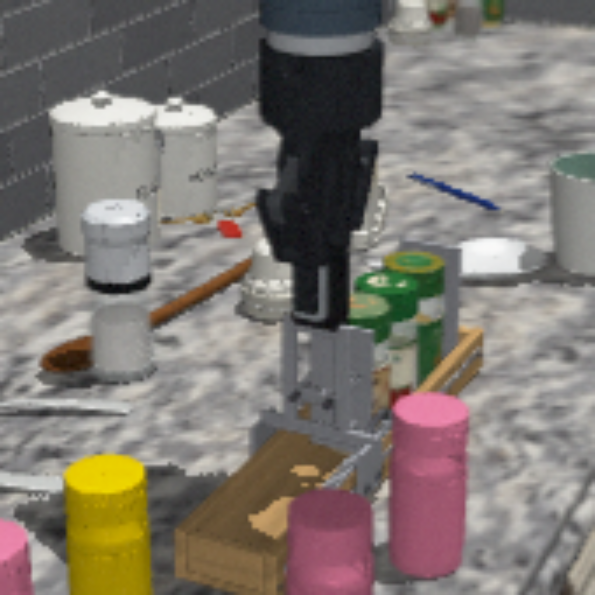

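>>> jog_arm([
  [[0, -0.0015, 0, 0], [0, -0.0015, 0, 0], [0, -0.0015, 0, 0], [0, -0.0015, 0, 0], [0, -0.0015, 0, 0], [0, -0.0015, 0, 0], [0, -0.0015, 0, 0], [0, -0.0015, 0, 0]],
])

```text
time_s: 21.85
tool_pos: [0.4816, -0.1231, 0.1334]
tool_rot: [180.0, -0.0, 179.2]
contact_force: [0.2, 4.0, 6.2]
gripper_width: 0.0189
```

>>> jog_arm([
  [[0, -0.0015, 0, 0], [0, -0.0015, 0, 0], [0, -0.0015, 0, 0], [0, -0.0015, 0, 0]],
])

```text
time_s: 22.18
tool_pos: [0.4815, -0.1291, 0.1334]
tool_rot: [180.0, -0.0, 179.2]
contact_force: [-0.9, 3.4, 5.5]
gripper_width: 0.019
```

>>> jog_arm([
  [[0, -0.001, 0, 0], [0, -0.001, 0, 0], [0, -0.001, 0, 0], [0, -0.001, 0, 0]],
])

```text
time_s: 22.52
tool_pos: [0.4815, -0.1325, 0.1334]
tool_rot: [179.9, -0.0, 179.2]
contact_force: [-0.3, 7.8, 6.3]
gripper_width: 0.0186
```

>>> jog_arm([
  [[0, -0.001, 0, 0], [0, -0.001, 0, 0], [0, -0.001, 0, 0]],
])

```text
time_s: 22.77
tool_pos: [0.4814, -0.1352, 0.1334]
tool_rot: [179.9, -0.0, 179.2]
contact_force: [-0.1, 9.3, 7.0]
gripper_width: 0.0189
```

>>> jog_arm([
  [[0, -0.0007, 0, 0], [0, -0.0007, 0, 0], [0, -0.0006, 0, 0]],
])

```text
time_s: 23.02
tool_pos: [0.4814, -0.1369, 0.1334]
tool_rot: [179.9, -0.0, 179.3]
contact_force: [0.3, 10.1, 7.0]
gripper_width: 0.0191
```

>>> jog_arm([
  [[0, -0.0007, 0, 0], [0, -0.0007, 0, 0], [0, -0.0006, 0, 0]],
])

```text
time_s: 23.27
tool_pos: [0.4814, -0.1387, 0.1334]
tool_rot: [179.8, -0.0, 179.3]
contact_force: [0.6, 11.8, 7.8]
gripper_width: 0.0187
```

```bash
python3 rd.py 4 c12
```

```text
23.4667 [ 0.4814 -0.1388  0.1334] [179.86  -0.   179.26] F [ 0.59 11.1   7.07] [0.33 0.15 0.42] 0.01857095908517522
```

View pics/c12.png

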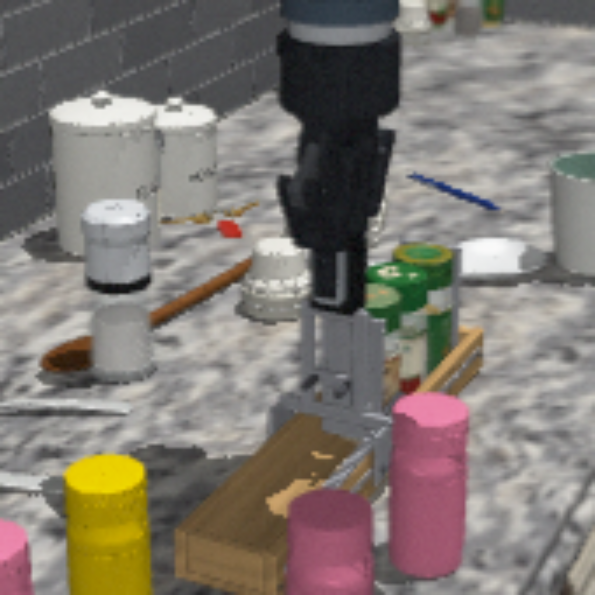

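>>> jog_arm([
  [[0, -0.0007, 0, 0], [0, -0.0007, 0, 0], [0, -0.0006, 0, 0], [0, 0, 0, 0]],
])

```text
time_s: 23.8
tool_pos: [0.4814, -0.1405, 0.1334]
tool_rot: [179.8, 0.0, 179.3]
contact_force: [0.3, 12.6, 7.8]
gripper_width: 0.019
```

>>> jog_arm([
  [[0, -0.0005, 0, 0], [0, -0.0005, 0, 0], [0, -0.0005, 0, 0], [0, 0, 0, 0]],
])

```text
time_s: 24.13
tool_pos: [0.4813, -0.1418, 0.1334]
tool_rot: [179.8, 0.0, 179.3]
contact_force: [1.5, 13.4, 8.6]
gripper_width: 0.0187
```

```bash
python3 rd.py 4 c13
```

```text
24.3333 [ 0.4813 -0.1418  0.1334] [179.81   0.   179.28] F [ 1.34 13.45  8.05] [0.32 0.38 0.46] 0.019034098713499703
```

>>> jog_arm([
  [[0, -0.0006, 0, 0], [0, -0.0006, 0, 0], [0, 0, 0, 0], [0, 0, 0, 0]],
])

```text
time_s: 24.67
tool_pos: [0.4813, -0.1428, 0.1334]
tool_rot: [179.8, 0.0, 179.3]
contact_force: [0.9, 14.4, 8.9]
gripper_width: 0.0188
```

```bash
python3 rd.py 4 c14
```

```text
24.8667 [ 0.4813 -0.1429  0.1334] [179.8    0.   179.28] F [ 0.73 14.22  8.01] [0.1  0.35 0.25] 0.01898251245266693
```

>>> jog_arm([
  [[0, 0, 0, 0], [0, 0, 0, 0], [0, 0, 0, 0], [0, 0, 0, 0], [0, 0, 0, 0], [0, 0, 0, 0], [0, 0, 0, 0], [0, 0, 0, 0], [0, 0, 0, 0], [0, 0, 0, 0]],
], jaw=0)

```text
time_s: 25.7
tool_pos: [0.4816, -0.1447, 0.1333]
tool_rot: [-180.0, 0.0, 179.2]
contact_force: [-0.4, 0.2, 0.6]
gripper_width: 0.0854
```

```bash
python3 rd.py 2 c15; python3 - <<'E'
from h import *
s=env.sense(); im=env.camera('wrist'); cv2.imwrite('pics/wrist15.png',im[:,:,::-1])
E
```

```text
25.8 [ 0.4816 -0.1447  0.1333] [-180.      0.    179.21] F [ 0.15 -0.22 -0.09] [0.87 0.36 0.02] 0.08531241115099654
```

View pics/c15.png

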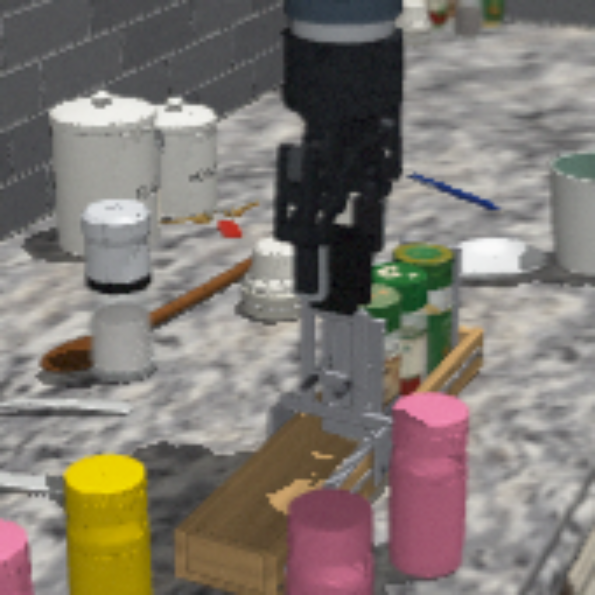

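View pics/wrist15.png

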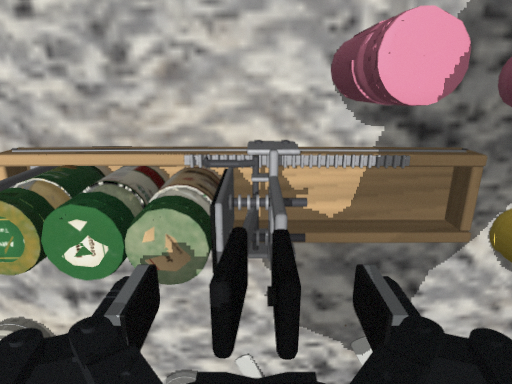

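Wrist view 15: the lever pad (228,290) and grip (285,290) have spread, and the row is tight at (30–210,230). I'll lift clear and check the geometry.

>>> jog_arm([
  [[0, 0, -0.015, 0], [0, 0, -0.03, 0], [0, 0, -0.03, 0], [0, 0, -0.03, 0], [0, 0, -0.02, 0], [0, 0, 0, 0], [0, 0, 0, 0]],
])

```text
time_s: 26.43
tool_pos: [0.482, -0.1449, 0.259]
tool_rot: [-179.9, 0.1, 179.2]
contact_force: [0.3, -0.8, -0.7]
gripper_width: 0.0856
```

```bash
python3 rd.py 2 c16; python3 - <<'E'
from h import *
s=env.sense(); E,_,_=ext('wrist',s); np.save('E16.npy',E); im=env.camera('wrist'); cv2.imwrite('pics/wrist16.png',cv2.resize(im[130:300,50:330,::-1],None,fx=2.8,fy=2.8,interpolation=cv2.INTER_CUBIC)); 
print(s['tool_pos'])
E
```

```text
26.5333 [ 0.4812 -0.1445  0.2573] [ 1.7997e+02 -7.0000e-02  1.7921e+02] F [-0.43 -0.   -0.16] [0.55 0.65 0.  ] 0.08538642196366661
[ 0.48120143 -0.14450151  0.25727091]
```

View pics/c16.png

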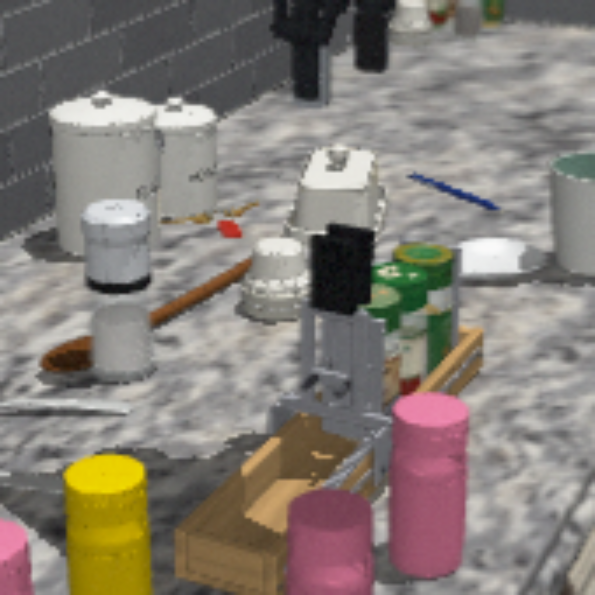

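View pics/wrist16.png

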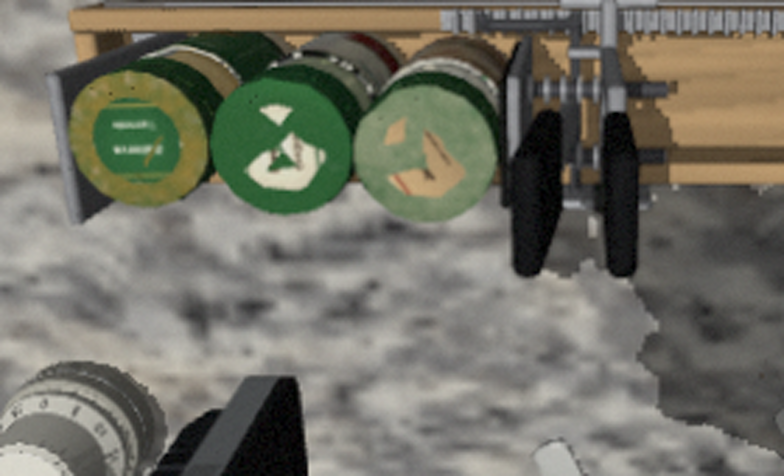

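```bash
python3 - <<'E'
from h import *
im=cv2.imread('pics/wrist7.png'); cv2.imwrite('pics/c17.png',cv2.resize(im[130:270,100:330],None,fx=3.4,fy=3.4,interpolation=cv2.INTER_CUBIC))
E=np.load('E16.npy')
g=lambda u:(50+u[0]/2.8,130+u[1]/2.8)
for l,u,z in [('lever',(527,265),.176),('grip',(622,265),.176),('far',(138,138),.114),('mid',(282,140),.114),('loose',(427,146),.114),('platebase? face top',(503,195),.11),('stopedge',(78,220),.105)]:
    print(l,onplane([g(u)],'wrist',z,E)[0].round(4))
E
```

```text
lever [ 0.4924 -0.1574  0.176 ]
grip [ 0.4927 -0.1334  0.176 ]
far [ 0.4738 -0.2813  0.114 ]
mid [ 0.4751 -0.236   0.114 ]
loose [ 0.4777 -0.1911  0.114 ]
platebase? face top [ 0.4952 -0.1684  0.11  ]
stopedge [ 0.5038 -0.3102  0.105 ]
```

View pics/c17.png

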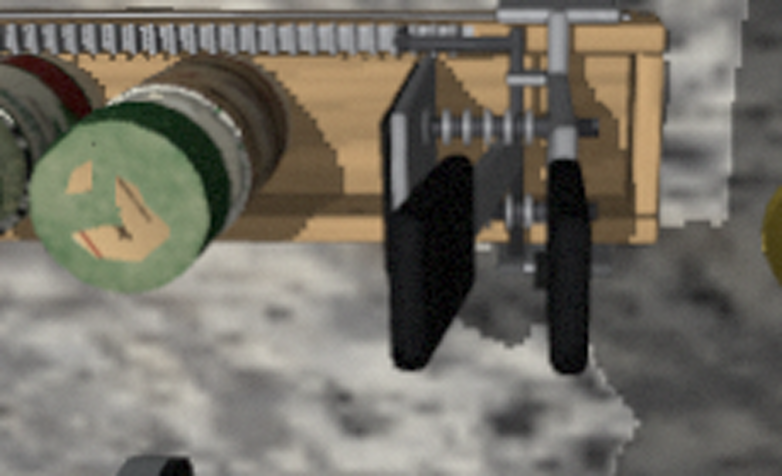

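```bash
python3 - <<'E'
from h import *
E=np.load('E7.npy')
for l,u in [('lever',(410,360)),('grip',(568,360))]:
    print(l,onplane([(100+u[0]/3.4,130+u[1]/3.4)],'wrist',.176,E)[0].round(4))
s=env.sense(); E,_,_=ext('wrist',s); im=env.camera('wrist'); print(s['tool_pos'])
c=im[150:250,200:310,::-1]; cv2.imwrite('pics/c18.png',cv2.resize(c,None,fx=5,fy=5,interpolation=cv2.INTER_CUBIC))
E
```

```text
lever [ 0.4946 -0.041   0.176 ]
grip [ 0.4949 -0.0099  0.176 ]
[ 0.4810876  -0.14446649  0.25702622]
```

View pics/c18.png

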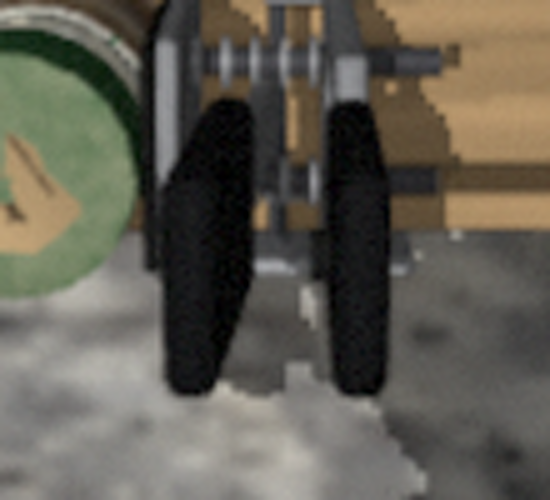

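The lever pad now stands 24 mm from the grip at the top, compared with 31 mm when it was released at the start. So the lever is at about 0.055 rad and the pawl stands on a tooth. The follower is at about 123.5 mm of travel, between the 120 and 126 notches. I held 126 mm before with 14.2 N total and the plate not bottomed, so I'll push the grip forward gently from behind until the pawl drops.

>>> jog_arm([
  [[0, 0, 0.027, 0], [0, 0, 0.027, 0], [0, 0, 0.027, 0], [0, 0, 0.027, 0], [0, 0, 0.025, 0], [0, 0, 0, 0], [0, -0.008, 0, 0], [0, -0.008, 0, 0], [0, -0.006, 0, 0], [0, 0, 0, 0], [0, 0, 0, 0]],
])

```text
time_s: 27.55
tool_pos: [0.4817, -0.1676, 0.1262]
tool_rot: [-180.0, 0.1, 179.1]
contact_force: [-0.2, 0.2, 0.1]
gripper_width: 0.0854
```

>>> jog_arm([
  [[0, -0.001, 0, 0], [0, -0.001, 0, 0], [0, -0.001, 0, 0], [0, -0.001, 0, 0], [0, 0, 0, 0]],
])

```text
time_s: 27.97
tool_pos: [0.4812, -0.1707, 0.1253]
tool_rot: [-180.0, 0.0, 179.2]
contact_force: [-0.1, -0.5, 0.5]
gripper_width: 0.0854
```

>>> jog_arm([
  [[0, -0.001, 0, 0], [0, -0.001, 0, 0], [0, 0, 0, 0]],
])

```text
time_s: 28.22
tool_pos: [0.4812, -0.1724, 0.1252]
tool_rot: [180.0, -0.0, 179.2]
contact_force: [-0.0, 2.3, 0.9]
gripper_width: 0.0854
```

>>> jog_arm([
  [[0, -0.0005, 0, 0], [0, -0.0005, 0, 0], [0, 0, 0, 0]],
])

```text
time_s: 28.47
tool_pos: [0.4811, -0.1729, 0.1252]
tool_rot: [179.9, 0.0, 179.2]
contact_force: [1.1, 6.2, 1.1]
gripper_width: 0.0857
```

>>> jog_arm([
  [[0, -0.0005, 0, 0], [0, -0.0005, 0, 0], [0, 0, 0, 0]],
])

```text
time_s: 28.72
tool_pos: [0.4812, -0.1732, 0.1251]
tool_rot: [179.8, 0.0, 179.3]
contact_force: [1.4, 11.0, 2.4]
gripper_width: 0.0855
```

```bash
python3 rd.py 1 c19;python3 - <<'E'
from h import *
im=env.camera('wrist'); cv2.imwrite('pics/wrist19.png',im[:,:,::-1])
E
```

```text
28.7667 [ 0.4812 -0.1731  0.1251] [1.7982e+02 1.0000e-02 1.7927e+02] F [ 1.93 10.11  1.7 ] [0. 0. 0.] 0.08563438391519188
```

View pics/wrist19.png

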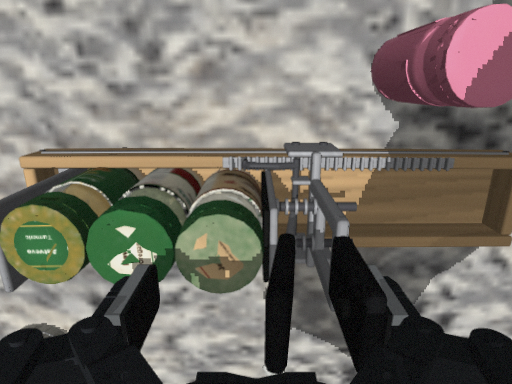

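>>> jog_arm([
  [[0, -0.0005, 0, 0], [0, 0, 0, 0]],
])

```text
time_s: 28.98
tool_pos: [0.4812, -0.1734, 0.1251]
tool_rot: [179.8, 0.0, 179.3]
contact_force: [2.8, 11.7, 1.2]
gripper_width: 0.0851
```

>>> jog_arm([
  [[0, -0.0005, 0, 0], [0, 0, 0, 0]],
])

```text
time_s: 29.15
tool_pos: [0.4812, -0.1738, 0.1251]
tool_rot: [179.8, 0.0, 179.3]
contact_force: [1.6, 11.9, 1.6]
gripper_width: 0.0853
```

>>> jog_arm([
  [[0, -0.0005, 0, 0], [0, 0, 0, 0]],
])

```text
time_s: 29.32
tool_pos: [0.4812, -0.1742, 0.1251]
tool_rot: [179.8, 0.0, 179.3]
contact_force: [2.0, 12.5, 1.8]
gripper_width: 0.0854
```

>>> jog_arm([
  [[0, -0.0005, 0, 0], [0, -0.0003, 0, 0], [0, 0, 0, 0]],
])

```text
time_s: 29.57
tool_pos: [0.4812, -0.1747, 0.1251]
tool_rot: [179.7, 0.0, 179.3]
contact_force: [1.5, 14.2, 2.0]
gripper_width: 0.0856
```

>>> jog_arm([
  [[0, -0.0005, 0, 0], [0, 0, 0, 0]],
])

```text
time_s: 29.73
tool_pos: [0.4812, -0.1748, 0.125]
tool_rot: [179.7, 0.0, 179.3]
contact_force: [2.9, 16.8, 2.0]
gripper_width: 0.0855
```

```bash
python3 rd.py 1 c20;python3 - <<'E'
from h import *
im=env.camera('wrist'); cv2.imwrite('pics/wrist20.png',im[:,:,::-1])
E
```

```text
29.7833 [ 0.4812 -0.1748  0.125 ] [1.7971e+02 2.0000e-02 1.7931e+02] F [ 2.7  16.08  2.15] [0. 0. 0.] 0.08541191838246598
```

View pics/wrist20.png

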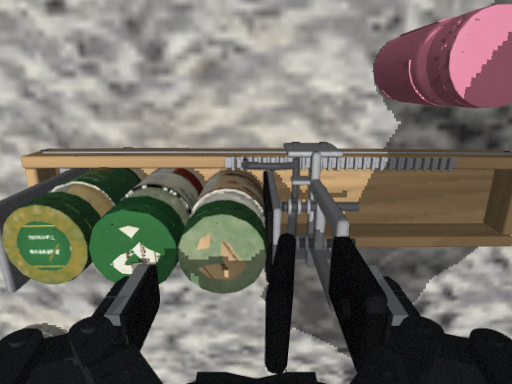

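```bash
python3 - <<'E'
import cv2,numpy as np
a=cv2.imread('pics/wrist19.png');b=cv2.imread('pics/wrist20.png')
c=np.hstack([x[130:380,215:345] for x in (a,b)]); cv2.imwrite('pics/c21.png',cv2.resize(c,None,fx=2.4,fy=2.4,interpolation=cv2.INTER_CUBIC))
E
```

```text
(no output)
```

View pics/c21.png

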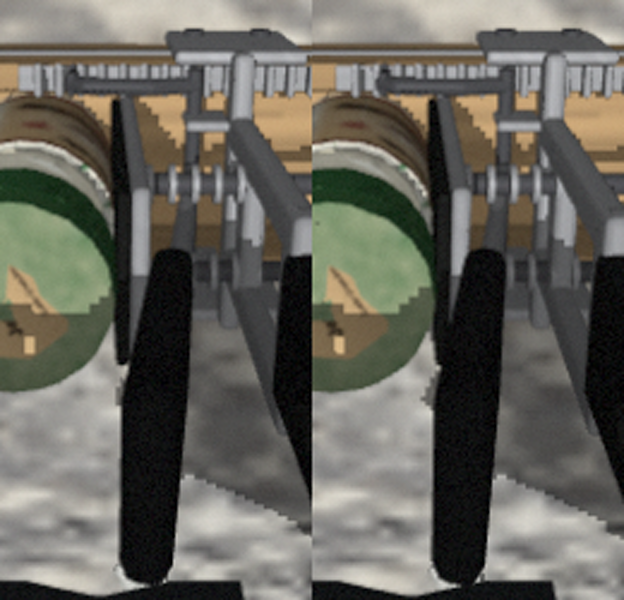

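View pics/c20.png

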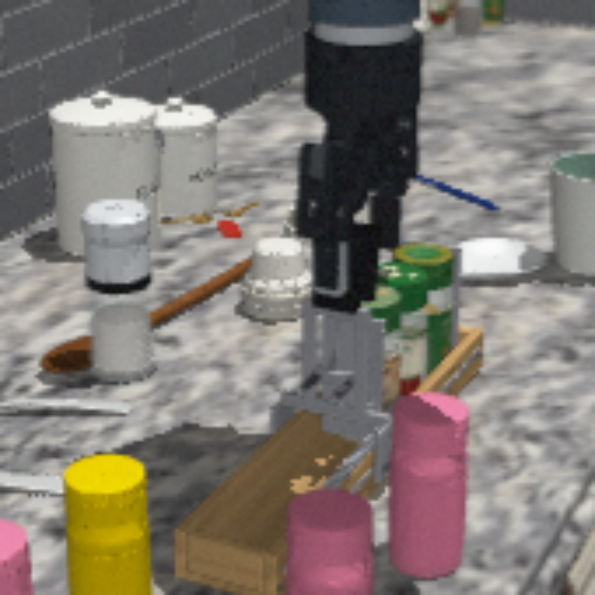

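>>> jog_arm([
  [[0, 0.0005, 0, 0], [0, 0, 0, 0], [0, 0, 0, 0]],
])

```text
time_s: 30.08
tool_pos: [0.4812, -0.1746, 0.1251]
tool_rot: [179.7, 0.0, 179.3]
contact_force: [2.3, 15.6, 1.1]
gripper_width: 0.0854
```

```bash
cat > rw.py <<'E'
from h import *
import sys
s=env.sense(); im=env.camera('wrist'); print(s['time_s'],np.round(s['tool_pos'],4),np.round(s['contact_force'],1))
cv2.imwrite(f'pics/{sys.argv[1]}.png',im[:,:,::-1]); cv2.imwrite(f'pics/{sys.argv[1]}z.png',cv2.resize(im[130:380,195:345,::-1],None,fx=2.4,fy=2.4,interpolation=cv2.INTER_CUBIC))
E
python3 rw.py w21
```

```text
30.0833 [ 0.4812 -0.1746  0.1251] [ 2.3 15.6  1.1]
```

View pics/w21z.png

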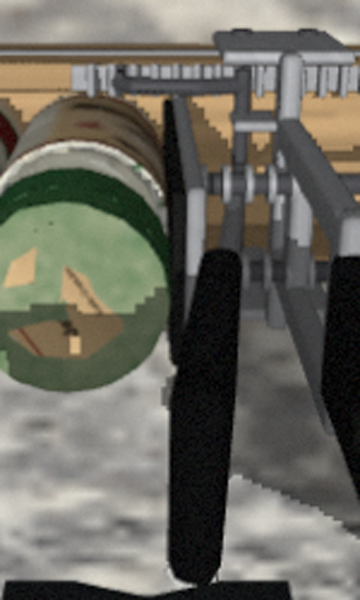

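```bash
python3 - <<'E'
from h import *
s=env.sense(); E,_,_=ext('wrist',s)
print(onplane([(195+195/2.4,130+565/2.4)],'wrist',.176,E))
# earlier calib: known grip top when pinched? compare at E7/E16 done
E=np.load('E16.npy')
for u in ((190,380),(357,380)): print(onplane([(200+u[0]/5,150+u[1]/5)],'wrist',.176,E))
im=cv2.imread('pics/w21.png'); cv2.imwrite('pics/c22.png',cv2.resize(im[140:215,215:365],None,fx=5,fy=5,interpolation=cv2.INTER_CUBIC))
im=cv2.imread('pics/wrist7.png'); cv2.imwrite('pics/c23.png',cv2.resize(im[120:190,180:310],None,fx=5,fy=5,interpolation=cv2.INTER_CUBIC))
E
```

```text
[[ 0.49007319 -0.16829981  0.176     ]]
[[ 0.49344031 -0.15761069  0.176     ]]
[[ 0.49373679 -0.13395653  0.176     ]]
```

View pics/c22.png

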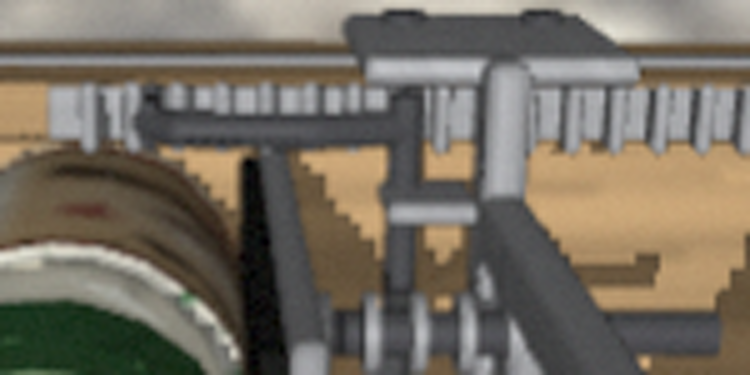

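View pics/c23.png

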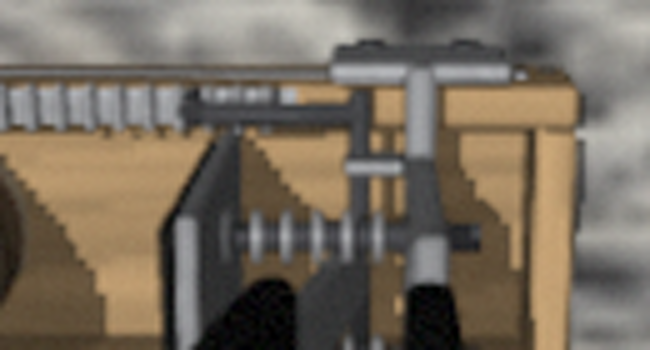

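At z=0.176 the lever top is now at y −0.1683 and the grip at −0.1359, a gap of about 32 mm. That is the fully released gap, so the pawl has dropped. I'll back off and check.

>>> jog_arm([
  [[0, 0.001, 0, 0], [0, 0.001, 0, 0], [0, 0.002, 0, 0], [0, 0.006, 0, 0], [0, 0.01, 0, 0], [0, 0.009, 0, 0], [0, 0, -0.02, 0], [0, 0, -0.04, 0], [0, 0, -0.04, 0], [0, 0, -0.032, 0], [0, 0, 0, 0], [0, 0, 0, 0]],
])

```text
time_s: 31.13
tool_pos: [0.4822, -0.1477, 0.2591]
tool_rot: [-179.9, 0.2, 179.2]
contact_force: [-0.3, -0.1, -1.1]
gripper_width: 0.0855
```

```bash
python3 - <<'E'
from h import *
s=env.sense(); print(s['time_s'],s['tool_pos'])
E,_,_=ext('wrist',s); np.save('E24.npy',E); im=env.camera('wrist'); cv2.imwrite('pics/wrist24.png',im[:,:,::-1]); cv2.imwrite('pics/w24z.png',cv2.resize(im[130:300,50:330,::-1],None,fx=2.8,fy=2.8,interpolation=cv2.INTER_CUBIC)); cv2.imwrite('pics/c24.png',cv2.resize(im[140:250,200:310,::-1],None,fx=5,fy=5,interpolation=cv2.INTER_CUBIC))
E
```

```text
31.1333 [ 0.48218818 -0.14769569  0.25911623]
```

View pics/w24z.png

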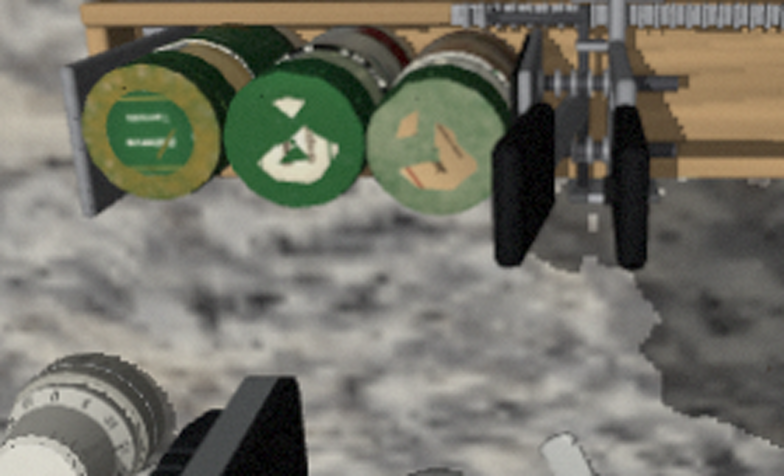

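View pics/c24.png

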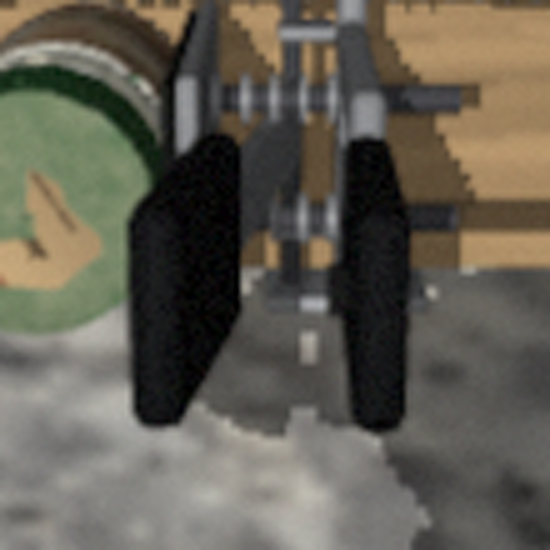

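```bash
python3 - <<'E'
from h import *
E=np.load('E24.npy')
a=lambda u:(200+u[0]/5,140+u[1]/5); g=lambda u:(50+u[0]/2.8,130+u[1]/2.8)
P=lambda l,p,z:print(l,onplane([p],'wrist',z,E)[0].round(4))
P('lever',a((158,415)),.176);P('grip',a((380,415)),.176)
P('far',g((152,131)),.114);P('mid',g((295,136)),.114);P('loose',g((437,142)),.114);P('looseR',g((508,142)),.114)
for n in ('side','scene'):
    im=env.camera(n); cv2.imwrite(f'pics/{n}25.png',im[:,:,::-1])
im=cv2.imread('pics/side25.png');cv2.imwrite('pics/c25.png',cv2.resize(im[150:290,210:350],None,fx=4,fy=4))
E
```

```text
lever [ 0.4933 -0.1656  0.176 ]
grip [ 0.4936 -0.134   0.176 ]
far [ 0.4739 -0.281   0.114 ]
mid [ 0.4762 -0.236   0.114 ]
loose [ 0.4786 -0.1917  0.114 ]
looseR [ 0.4789 -0.1696  0.114 ]
```

View pics/c25.png

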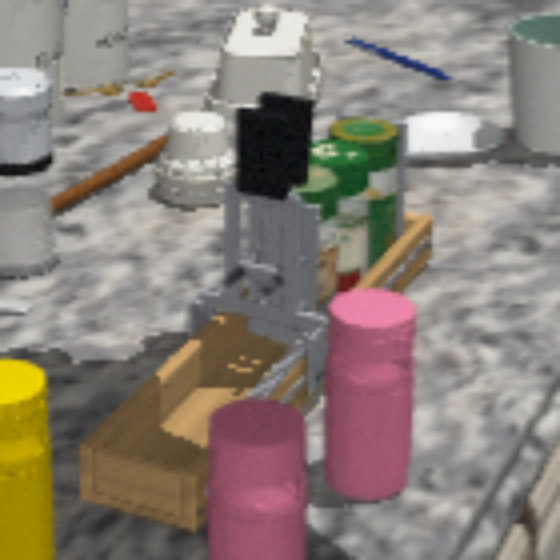

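```bash
python3 - <<'E'
from workcell import env
print(env.sense()['time_s']); print(env.finish_job())
E
```

```text
31.2833
the job is handed in; nothing more can be done
None
```

I put the loose jar upright in the tray, slid the follower up until the row met the end stop, and let it lock with the plate still pressing. I handed the job in at about 31 s; no verdict is reported.

- **Pressing:** With the lever squeezed I pushed to about 14 N at the wrist. Allowing for 0–2 N of frame friction, that is roughly 12–14 N on the plate.
- **Failed check, then mended:** After I let go, the lever was only part-way back, so the pawl stood on a tooth. The gap between lever and grip was 24 mm instead of 31. I pushed the grip forward about 1.7 mm from behind, with at most about 17 N at the wrist, until the pawl dropped.
- **Last checks:**
  - The gap between lever and grip is 31.6 mm, against 31.1 mm when released at the start.
  - The jars stand upright, with centres about 45 and 44 mm apart.
  - The plate is about 10 mm in, or about 12 N. This is worked out from the picture, as neither the plate force nor the stop force is measured.
- **Disagreement:** The camera and the arm differ by 1–2 mm on how far the follower has travelled (about 124 mm against 125–126 mm).
- **Grinder and timer:** I never touched the grinder or the timer.

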